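# Set out the parts of a small jack stand for tack welding

## Robot

A 7-joint arm with a two-finger parallel gripper is mounted at the origin on the work surface; the furniture and walls round the work are solid. World frame = base frame: x ahead of the robot, y to its left, z up, the work surface at z = 0. Lengths are in m, angles in degrees, forces in N, time in s.
With the tool pointing down it reaches from about 0.425 to 0.875 m from the base axis. Payload 4.7 kg.
Tool frame: the origin (TCP) lies on the centre line of the jaws, within the pads' length; the fingertips stand 14 mm ahead of it and the grasp point (between the pads) lies 5 mm behind it; z points along the fingers, y is the line along which they close (so a half turn about z gives the same grasp; the last joint's range is limited). The gripper opens to 87 mm and grips with 3 to 60 N. Pads are 19 mm wide; open, the fingers measure 117 mm over their backs; the gripper's body (75 mm by 190 mm) begins 51 mm behind the grasp point.
Start: joints at [64.521, 18.392, -4.016, 83.108, 1.295, 78.541, -3.26], TCP at [0.288, -0.583, 0.237] pointing down, gripper open.
Joint ranges: [-163.93, 163.93], [-17.29, 119.83], [-79.2, 71.16], [3.27, 140.29], [-89.18, 269.18], [5.43, 117.66], [-154.24, 154.24]. Speed limits (degrees/s): [147.25, 147.25, 180, 180, 180, 180, 180].

## Interface

Orientations are given as [roll, pitch, yaw] about the fixed x, y, z axes, in that order (R = Rz(yaw) Ry(pitch) Rx(roll)).
In Python, from cell import env gives the robot as it stands.
- The arm moves only by the tool jog_arm, never from a script. Its argument "motion" is a list that holds one entry, the list of rows, each a list of 7 numbers: the shift along the tool's x, y, z in units of 0.1 m (1.0 is 0.1 m), then the turn, a rotation vector about the tool's x, y, z in units of 180 degrees (1.0 is 180 degrees), then the closure, from 0 (fully open) to 1 (shut). A call has 1 to 5 rows; each row is the pose to reach, as a shift and turn from the pose commanded when the call began, along the tool's axes at that moment, turning the shorter way round; what a row does not reach only later rows make up. A row lasts 1/10 s, in which the tool goes at most 50 mm and 8.59 degrees, less where a joint would pass 70% of its speed; a pose out of reach is approached as far as the arm can. A call with a number of a shift or a turn outside -1 to 1 is refused whole. A call with a gripper value outside its range is refused whole. The fingers move at their own pace and stop on an object; "grip_force" is the grip in N (left out, the last holds). Time passes only in rows, so rows that repeat a pose let the fingers close. It gives the time, the measured TCP pose, the force, the opening and the grip force at its end, in the units of the state.
- env.get_obs(): the state, without advancing time (a new reading comes with each control period).
- env.read_camera(name): name is "side" or "top"; returns (picture, depth): 420x560x3 uint8, red, green, blue; 420x560 float32, m along the optical axis (not along the pixel's ray), 0 where there is no reading.
- env.camera_info(name): a dict with "camera_matrix" (3x3 intrinsics, pixels), "k1" (the pictures are not rectified: a ray, as slopes to the right and down, at radius r is drawn at 1 + k1 r^2 times it, then the intrinsics apply), "origin" and "orientation" of the camera in the world. Camera axes: x right, y down, z forward; pixel columns grow to the right and rows downward; lengths in m; the calibration is good to about 2 mm. A picture is of the moment at which its call begins. camera_info takes no time and is no camera call.
- env.sign_off(): hands the job in; it is judged then, once.
The state is a dict: "time_s": time; "qpos": joint angles; "joint_velocities": joint speeds; "effort": joint torques, N m; "tool_pos": TCP position; "tool_rot": TCP orientation; "force": force on the tool from outside, world axes, zero at the start; "wrist_torque": the same for the moment, N m; "grip_width": finger opening in m; "grasp_force": force on a finger pad.
Only numpy, scipy, OpenCV 4.12 (cv2) and the standard library are available. Lean on these libraries where they do the work, as an engineer would, in place of code of your own. Each camera call takes 0.05 s, during which the arm holds its last target. There are 200 camera calls.

## Task

Set out the jack stand for tacking: lay the flange flat on the steel plate midway between the T-shaped weldment and the angle iron, stand the narrower pipe upright and centred on the flange, and lay the larger nut flat and centred on top of that pipe. Stand the bolt on its head on the plate midway between the flange and the angle iron. Leave the weldment, the angle iron, the wider pipe and the smaller nut where they are.

Things in the scene. Friction and masses are not known exactly. Their poses are not given: they have to be found in the camera images.
- plate: Bare steel setting-out plate fixed on the bench, 330 x 100 mm and 6 mm thick, with edges slightly rounded. Origin: centre of its underside, at bench height (its top is at z = 0.006); length along its x, z up. Weldment and angle iron stand on its long centre line, 130 mm either side of its centre; which of them is at which end varies.
- weldment: Dark steel T weldment standing loose on the plate, not to be moved: 30 mm square tube 78 mm high, flat bar 30 x 80 x 6 mm across its top (84 mm high in all). Origin: under the bar's centre at the height of the plate's top; bar along its y, z up; the tube stands 8 mm towards +y. It stands near one end of the plate, 260 mm from the angle iron, centre to centre.
- angle_iron: Dark steel angle iron (L section 30 x 30 x 4 mm), 85 mm long, lying loose across the other end of the plate with one leg flat and the other upright, 30 mm high, not to be moved. Origin: centre of its 30 x 85 mm footprint, at its underside; length along its y, the upright leg on its -x side.
- base_flange: Grey drilled steel flange, a disc 68 mm in diameter and 10 mm thick, lying flat and loose. Origin: centre of its underside, z up. Its centre hole is small enough that the pipe stands on it as on a plain disc. 0.24 kg.
- narrow_pipe: Rusty brown pipe offcut, the narrower and shorter of two: 34 mm outside diameter, 50 mm high, standing upright on the bench. Origin: centre of its lower end, z up. Take it from outside (the bore counts as filled); the larger nut rests flat on its upper rim. 0.12 kg.
- large_nut: Plain hexagon nut, the larger of two: 30 mm across flats, 34 mm across corners, 16 mm high, lying flat. Origin: centre of its underside, z up; two of its flats face +x and -x of its own frame, corners at its +y and -y. 0.06 kg.
- stud_bolt: The only bolt: plain hexagon bolt 67 mm long standing upright on its head, at first near the middle of the plate; head 18 mm wide and 7 mm high at the bottom, shank 11.6 mm in diameter above. Origin: centre of the underside of the head, z up along the shank. 0.07 kg.
- wide_pipe: Rusty brown pipe offcut, the wider and taller of two: 42 mm outside diameter, 70 mm high, standing upright on the bench; a bystander to be left alone. Origin: centre of its lower end.
- small_nut: Plain hexagon nut, the smaller of two: 24 mm across flats, 27 mm across corners, 13 mm high, lying flat; a bystander to be left alone. Origin: centre of its underside.
Not all that is in view belongs to the job. Several things have the shape of the base_flange; the one meant has the colours described above.

How it is judged:
By the outcome, as a careful person would: the job done as asked, in the order asked, and still so for the second after the job is handed in, with the robot touching nothing.
It also fails if it takes over 112 s, if anything falls off the work surface, if the arm or the gripper's body presses on something with over 40 N, if the wrist force passes 120 N, or if a joint passes its speed limit or range.

## Working session

There is one attempt and no reset: what is moved stays moved. The work goes in short steps, Python scripts to look and compute and a tool call to move; the robot and the scene stay as the last step left them, time stands still between calls to the robot, and variables do not carry over. Pictures are saved under pics/ and viewed, at most 17 in all, crops included, and the job is handed in when it is done.

Besides the shell and the picture viewer there is one more tool, called after "Call:" as name([rows], argument=value, ...), one row to a line, values as JSON. jog_arm: Moves the arm, as the interface text tells. Shifts and turns lie within -1 to 1; 1 stands for 0.1 m of shift or 180 degrees of turn. Its arguments: {"type":"object","properties":{"motion":{"type":"array","items":{"type":"array","items":{"type":"array","items":{"type":"number"}}}},"grip_force":{"type":"number"}},"required":["motion"]}

```bash
ls; mkdir -p pics; cat > h.py <<'E'
import numpy as np, cv2
from cell import env
from scipy.spatial.transform import Rotation as R
def cam(n):
    i=env.camera_info(n); K=np.array(i["camera_matrix"]); o=np.array(i["origin"]); q=np.array(i["orientation"],float)
    M=q if q.shape==(3,3) else R.from_euler('xyz',q,degrees=True).as_matrix()
    return K,i["k1"],o,M
def ray(n,u,v):
    K,k1,o,M=cam(n)
    p=np.array([(u-K[0,2])/K[0,0],(v-K[1,2])/K[1,1]]); s=p.copy()
    for _ in range(20): s=p/(1+k1*(s@s))
    return o,M@np.array([s[0],s[1],1])
def at(n,u,v,z):
    o,d=ray(n,u,v); return o+d*(z-o[2])/d[2]
def proj(n,P):
    K,k1,o,M=cam(n); c=M.T@(np.array(P)-o); s=c[:2]/c[2]; s=s*(1+k1*(s@s))
    return K[0,0]*s[0]+K[0,2],K[1,1]*s[1]+K[1,2]
def pts(n,dep):
    K,k1,o,M=cam(n); v,u=np.mgrid[0:420,0:560]
    p=np.stack([(u-K[0,2])/K[0,0],(v-K[1,2])/K[1,1]],-1); s=p.copy()
    for _ in range(20): s=p/(1+k1*(s**2).sum(-1,keepdims=True))
    c=np.concatenate([s,np.ones(s.shape[:2]+(1,))],-1)*dep[...,None]
    return c@M.T+o
def snap(n,f):
    im,d=env.read_camera(n); cv2.imwrite(f,im[:,:,::-1]); np.save(f[:-4]+'.npy',d); return im,d
E
python3 - <<'E'
from h import *
for n in("side","top"):
    print(env.camera_info(n)); snap(n,f'pics/{n}0.png')
print(env.get_obs())
E
```

```text
pics
{'camera_matrix': array([[459.98976351,   0.        , 290.75956411],
       [  0.        , 459.98976351, 205.79715004],
       [  0.        ,   0.        ,   1.        ]]), 'k1': 0.032301344583346034, 'origin': array([0.05097113, 0.71574732, 0.63354515]), 'orientation': array([-1.22021773e+02, -2.95518246e-02, -1.58253096e+02])}
{'camera_matrix': array([[534.12071564,   0.        , 270.04090912],
       [  0.        , 534.12071564, 211.78322765],
       [  0.        ,   0.        ,   1.        ]]), 'k1': -0.10649002134034116, 'origin': array([ 0.23744963, -0.18786371,  1.42928433]), 'orientation': array([-173.08167765,   -0.95458174,  -89.91755965])}
{'time_s': 0.1, 'qpos': array([64.52217224, 18.43519104, -4.01331623, 83.16763269,  1.29647361,
       78.54125495, -3.26021432]), 'joint_velocities': array([-0.01167758, -0.07807941, -0.00688463, -0.23381217,  0.06719516,
       -0.01784621,  0.1409783 ]), 'effort': array([ 9.07262274e-04, -4.92572451e+01, -4.04931195e-01, -3.13399458e+01,
       -6.41367096e-02,  3.94761551e-02,  6.13189695e-05]), 'tool_pos': array([ 0.28756955, -0.58240201,  0.23556873]), 'tool_rot': array([-1.79901226e+02,  7.60639086e-03,  2.62854002e+01]), 'force': array([-0.63607662,  0.10980461,  0.17287108]), 'wrist_torque': array([-0.05731545,  0.05156567, -0.02410738]), 'grasp_force': 0.0, 'grip_width': 0.08687496184929322}
```

View pics/top0.png

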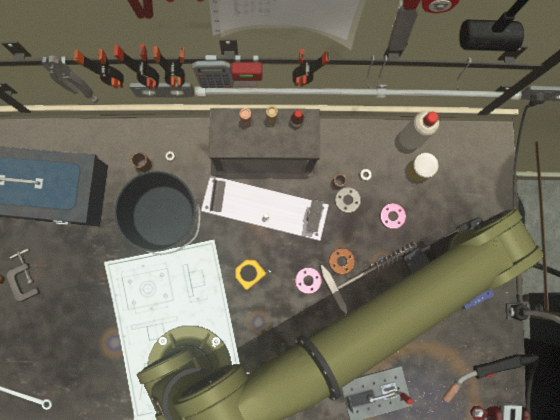

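View pics/side0.png

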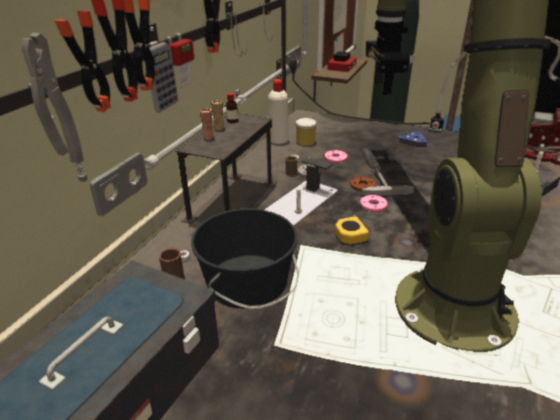

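Candidates in the top view:
- **Flange:** grey disc (347,200). Look-alikes are pink (393,216), pink (308,280) and orange-brown (341,261).
- **Pipes:** (340,181) and (141,161).
- **Nuts:** (366,174) and (170,156).
- **Bolt:** about (265,217) on the plate. The weldment and angle iron are at the plate's ends.

Next are a close crop and depth measurements.

```bash
python3 - <<'E'
from h import *
im=cv2.imread('pics/top0.png'); d=np.load('pics/top0.npy')
a=cv2.resize(im[165:245,195:335],None,fx=5.6,fy=5.6,interpolation=cv2.INTER_CUBIC)
cv2.imwrite('pics/c1.png',a)
b=cv2.resize(im[160:230,320:410],None,fx=6,fy=6,interpolation=cv2.INTER_CUBIC)
c=cv2.resize(im[140:185,120:185],None,fx=4,fy=4,interpolation=cv2.INTER_CUBIC)
o=np.zeros((420,800,3),np.uint8);o[:,:540]=b;o[:180,540:800]=c
cv2.imwrite('pics/c2.png',o)
P=pts('top',d)
print('bench z',[np.round(P[y,x],4) for x,y in((280,250),(420,250),(365,190),(240,215))])
for nm,(u,v) in dict(flange=(347,200),pipeA=(340,181),nutA=(366,174),pipeB=(141,161),nutB=(170,156),bolt=(265,217),table=(265,140),wl=(214,195),wr=(315,217)).items():
    r=12; w=P[v-r:v+r+1,u-r:u+r+1]; 
    print(nm,'zmax',np.round(np.sort(w[...,2].ravel())[-12::3],4),np.round(P[v,u],3))
E
```

```text
bench z [array([ 0.3083, -0.2384, -0.0057]), array([ 0.2925, -0.5234,  0.3143]), array([ 0.4732, -0.4722, -0.0095]), array([ 0.4015, -0.1307,  0.0038])]
flange zmax [0.0151 0.0155 0.0159 0.0179] [ 0.443 -0.42   0.003]
pipeA zmax [0.0517 0.0526 0.0542 1.4293] [ 0.496 -0.402 -0.001]
nutA zmax [0.0184 0.0192 0.0198 0.0207] [ 0.516 -0.474 -0.002]
pipeB zmax [0.1148 0.1154 0.1166 1.4293] [ 0.55   0.142 -0.   ]
nutB zmax [0.0131 0.0137 0.0149 0.0156] [ 0.564  0.063 -0.002]
bolt zmax [0.0711 0.0727 0.076  1.4293] [ 0.39  -0.197  0.058]
table zmax [0.1954 0.1959 0.1963 0.1973] [ 0.56  -0.196  0.189]
wl zmax [0.0376 0.0392 0.0411 1.4293] [ 0.455 -0.061  0.009]
wr zmax [0.0939 0.094  0.0946 0.0958] [ 0.387 -0.324  0.088]
```

View pics/c1.png

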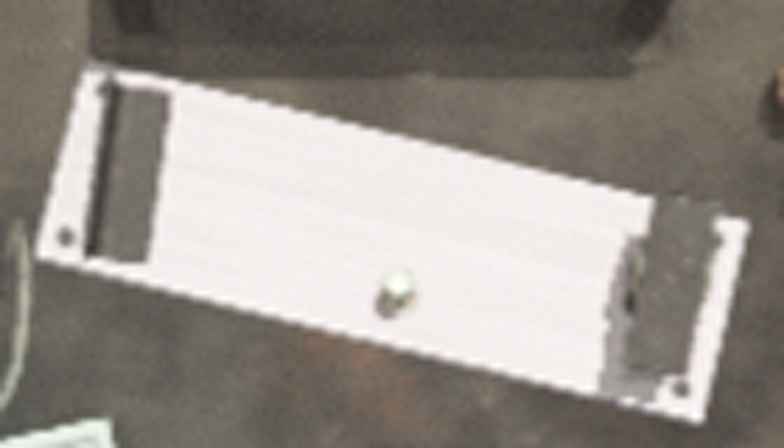

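View pics/c2.png

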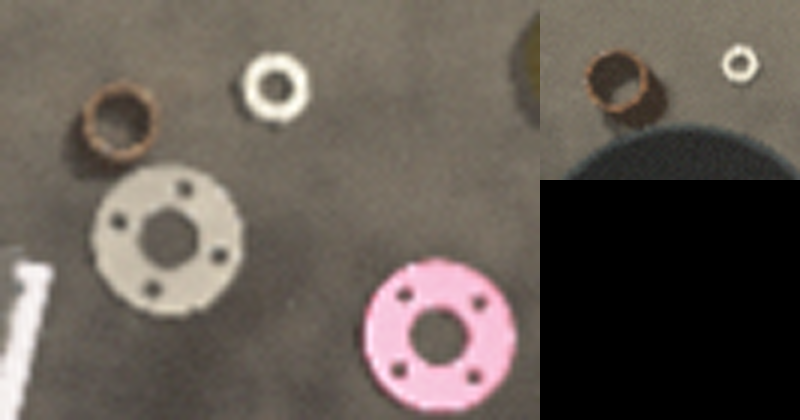

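The grey flange at (347,200) is clearly distinct from the pink one. The pipe at (340,181) measures 50 mm high, so it is the narrower one. The nut at (366,174) is the larger. The bolt stands at about (266,216), inside the flange's footprint, so it has to move first. Now exact positions.

```bash
python3 - <<'E'
from h import *
im=cv2.imread('pics/top0.png'); d=np.load('pics/top0.npy'); P=pts('top',d); P[d==0]=0
hsv=cv2.cvtColor(im,cv2.COLOR_BGR2HSV)
def blob(m,u,v):
    n,l,s,c=cv2.connectedComponentsWithStats(m.astype(np.uint8)); k=l[v-3:v+4,u-9:u+10]; k=k[k>0]; return (l==np.bincount(k).argmax()) if k.size else None
# plate
S=hsv[...,1].astype(int);V=hsv[...,2].astype(int)
m=blob((V>185)&(S<40),265,205); c=max(cv2.findContours(m.astype(np.uint8),0,1)[0],key=cv2.contourArea)
for nm,cs in dict(hull=cv2.boxPoints(cv2.minAreaRect(c)),hand=np.array([[209.8,176.2],[328.5,204.2],[320,239.6],[201.2,210.7]])).items():
    W=np.array([at('top',*p,0.006)[:2] for p in cs]); print(nm,cs.round(1).tolist(),W.round(4).tolist(),'c',W.mean(0).round(4),'sides',np.linalg.norm(W-np.roll(W,-1,0),axis=1).round(4))
def fit(nm,m,z):
    h=cv2.convexHull(max(cv2.findContours(m.astype(np.uint8),0,1)[0],key=cv2.contourArea))[:,0]
    (cx,cy),ax,an=cv2.fitEllipse(h); print(nm,(round(cx,1),round(cy,1)),np.round(ax,1),'area',m.sum(),at('top',cx,cy,z).round(4))
m=blob((V>140)&(S<60)&(np.mgrid[:420,:560][1]>330),347,192); fit('flange',m,.010)
m=blob((V>170)&(S<70),366,174); fit('nutA',m,.016)
m=blob((V>170)&(S<70),170,156); fit('nutB',m,.013)
print('pipe',at('top',*((np.array([120,120])+.5)/6-.5+[320,160]),.05), 'bolttop',at('top',*((np.array([398,283])+.5)/5.6-.5+[195,165]),.073))
Z=P[...,2]
w=np.zeros(Z.shape,bool);w[190:245,295:335]=1; w&=(Z>.078)&(Z<.1); q=P[w]; 
vu=np.argwhere(w)[:,::-1]; r=cv2.minAreaRect(vu.astype(np.float32)); W=np.array([at('top',*p,.09)[:2] for p in cv2.boxPoints(r)]); print('bar',W.mean(0),W.round(4).tolist(),len(q))
for z0,z1 in((.17,.21),):
    w=np.zeros(Z.shape,bool);w[100:175,200:330]=1; w&=(Z>z0)&(Z<z1); q=P[w]; print('table',np.percentile(q,[1,99],axis=0).round(3))
w=np.zeros(Z.shape,bool);w[165:260,110:200]=1; w&=(Z>.05); q=P[w]; print('bucket',np.percentile(q,[1,50,99],axis=0).round(3))
E
```

```text
hull [[200.60000610351562, 210.6999969482422], [209.39999389648438, 174.89999389648438], [311.5, 199.89999389648438], [302.70001220703125, 235.6999969482422]] [[0.4125, -0.025], [0.5101, -0.047], [0.4428, -0.3231], [0.3461, -0.2989]] c [ 0.4279 -0.1735] sides [0.1    0.2842 0.0997 0.2818]
hand [[209.8, 176.2], [328.5, 204.2], [320.0, 239.6], [201.2, 210.7]] [[0.5066, -0.0481], [0.4314, -0.369], [0.3357, -0.3451], [0.4125, -0.0265]] c [ 0.4216 -0.1972] sides [0.3296 0.0986 0.3277 0.0966]
flange (347.7, 199.4) [25.  25.1] area 394 [ 0.4441 -0.4208  0.01  ]
nutA (365.6, 173.9) [10.8 11. ] area 72 [ 0.5132 -0.4697  0.016 ]
nutB (169.5, 155.4) [8.7 8.8] area 46 [0.5623 0.0616 0.013 ]
pipe [ 0.49088493 -0.39357363  0.05      ] bolttop [ 0.39343039 -0.19904055  0.073     ]
bar [ 0.39229184 -0.32146172] [[0.3562, -0.2976], [0.4346, -0.3137], [0.4284, -0.3455], [0.35, -0.3291]] 365
table [[ 0.519 -0.323  0.175]
 [ 0.637 -0.066  0.198]]
bucket [[ 0.301 -0.024  0.051]
 [ 0.428  0.124  0.094]
 [ 0.52   0.176  0.117]]
```

Plate centre is (0.4216, -0.1972), with its long axis at 76.8°. The angle iron is at the +y end. A table edge at x≈0.515 means the jaws must close along the plate. So I'll park the bolt on clear bench first and stand it last.

```bash
cat > plan.py <<'E'
import json,sys,os
from h import *
F='cmd.json'
def load(): return json.load(open(F)) if os.path.exists(F) else dict(p=[.288,-.583,.237],yaw=26.285,g=0.)
def plan(*wps):
    """waypoint: (x,y,z,yaw,closure,settle rows). prints the calls, updates commanded pose"""
    s=load(); p=np.array(s['p']);yaw=s['yaw'];g=s['g']
    for x,y,z,yw,cl,ex in wps:
        t=np.array([x,y,z])
        while 1:
            M=R.from_euler('xyz',[180,0,yaw],degrees=True).as_matrix()
            d=M.T@(t-p)*10; w=-((yw-yaw+180)%360-180)
            n=max(1,np.abs(d).max()/.99,abs(w)/40)
            d=np.round(d/n,3); w=round(w/n/180,3); k=int(np.ceil(max(np.linalg.norm(d)/.48,abs(w)*180/8.3,1)-1e-6))
            last=n==1; k=min(5,k+(ex if last else 0))
            print(f'{k} x',[float(v) for v in d]+[0,0,w,cl])
            p=p+M@d/10; yaw-=w*180; g=cl
            if last: break
        print('  ->',p.round(4),round(yaw,2))
    json.dump(dict(p=p.tolist(),yaw=yaw,g=g),open(F,'w'))
E
python3 - <<'E'
from plan import *
print(proj('top',(.35,-.47,0)))
plan((.3934,-.199,.2,-13.2,0,2),(.3934,-.199,.047,-13.2,0,2))
E
```

```text
(np.float64(365.76337188206344), np.float64(234.51623773078487))
3 x [0.88, -0.99, 0.123, 0, 0, np.float64(0.073), 0]
3 x [0.537, -0.99, 0.105, 0, 0, np.float64(0.062), 0]
3 x [0.309, -0.99, 0.096, 0, 0, np.float64(0.057), 0]
4 x [0.061, -0.49, 0.046, 0, 0, np.float64(0.027), 0]
  -> [ 0.3934 -0.199   0.2   ] -13.13
3 x [0.0, -0.0, 0.99, 0, 0, np.float64(0.0), 0]
4 x [0.0, -0.0, 0.54, 0, 0, np.float64(0.0), 0]
  -> [ 0.3934 -0.199   0.047 ] -13.13
```

Call:
jog_arm([
  [[0.88, -0.99, 0.123, 0, 0, 0.073, 0], [0.88, -0.99, 0.123, 0, 0, 0.073, 0], [0.88, -0.99, 0.123, 0, 0, 0.073, 0]],
])

```text
time_s: 0.4
tool_pos: [0.3241, -0.4514, 0.2233]
tool_rot: [-179.9, -0.0, 13.2]
force: [0.4, 1.1, 0.9]
grip_width: 0.0872
grasp_force: 0.0
```

Call:
jog_arm([
  [[0.537, -0.99, 0.105, 0, 0, 0.062, 0], [0.537, -0.99, 0.105, 0, 0, 0.062, 0], [0.537, -0.99, 0.105, 0, 0, 0.062, 0]],
])

```text
time_s: 0.7
tool_pos: [0.3545, -0.3406, 0.213]
tool_rot: [-179.8, 0.0, 2.4]
force: [-0.3, -0.7, 0.2]
grip_width: 0.0867
grasp_force: 0.0
```

Call:
jog_arm([
  [[0.309, -0.99, 0.096, 0, 0, 0.057, 0], [0.309, -0.99, 0.096, 0, 0, 0.057, 0], [0.309, -0.99, 0.096, 0, 0, 0.057, 0]],
])

```text
time_s: 1.0
tool_pos: [0.3815, -0.2407, 0.2036]
tool_rot: [-179.9, 0.1, -7.8]
force: [-0.2, -0.4, -0.2]
grip_width: 0.0872
grasp_force: 0.0
```

Call:
jog_arm([
  [[0.061, -0.49, 0.046, 0, 0, 0.027, 0], [0.061, -0.49, 0.046, 0, 0, 0.027, 0], [0.061, -0.49, 0.046, 0, 0, 0.027, 0], [0.061, -0.49, 0.046, 0, 0, 0.027, 0]],
])

```text
time_s: 1.4
tool_pos: [0.3928, -0.2001, 0.1995]
tool_rot: [180.0, 0.0, -13.2]
force: [-0.6, 0.3, 0.3]
grip_width: 0.0871
grasp_force: 0.0
```

Call:
jog_arm([
  [[0, 0, 0.99, 0, 0, 0, 0], [0, 0, 0.99, 0, 0, 0, 0], [0, 0, 0.99, 0, 0, 0, 0]],
])

```text
time_s: 1.7
tool_pos: [0.388, -0.1979, 0.095]
tool_rot: [-179.8, 0.7, -13.2]
force: [-0.8, 0.7, 0.2]
grip_width: 0.0869
grasp_force: 0.0
```

Call:
jog_arm([
  [[0, 0, 0.3, 0, 0, 0, 0], [0, 0, 0.54, 0, 0, 0, 0], [0, 0, 0.54, 0, 0, 0, 0]],
])

```text
time_s: 2.0
tool_pos: [0.3918, -0.1992, 0.0457]
tool_rot: [-179.9, 0.2, -13.2]
force: [-1.1, 0.7, 0.7]
grip_width: 0.0872
grasp_force: 0.0
```

```bash
python3 - <<'E'
from plan import *
im,d=snap('side','pics/s1.png'); im2,_=snap('top','pics/t1.png'); print(env.get_obs()['tool_pos'])
a=cv2.resize(im[150:230,250:350,::-1],None,fx=4,fy=4); b=cv2.resize(im2[180:260,215:315,::-1],None,fx=4,fy=4); cv2.imwrite('pics/m1.png',np.hstack([a,b]))
E
```

```text
[ 0.39406813 -0.19996736  0.04816345]
```

View pics/m1.png

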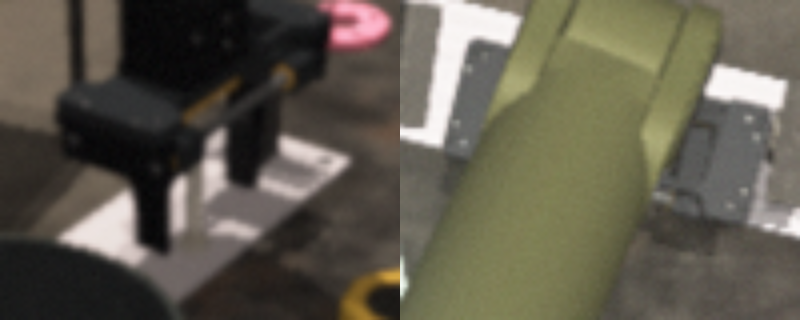

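The side crop shows the bolt upright between the fingers, at about (200,200) in the left panel. Closing now.

Call:
jog_arm([
  [[0, 0, 0, 0, 0, 0, 0.7], [0, 0, 0, 0, 0, 0, 1], [0, 0, 0, 0, 0, 0, 1], [0, 0, 0, 0, 0, 0, 1], [0, 0, 0, 0, 0, 0, 1]],
], grip_force=20)

```text
time_s: 2.6
tool_pos: [0.3933, -0.1989, 0.0468]
tool_rot: [180.0, -0.0, -13.1]
force: [-0.7, -0.1, 0.6]
grip_width: 0.0545
grasp_force: 0.0
```

Call:
jog_arm([
  [[0, 0, 0, 0, 0, 0, 1], [0, 0, 0, 0, 0, 0, 1], [0, 0, 0, 0, 0, 0, 1]],
])

```text
time_s: 2.9
tool_pos: [0.3931, -0.1988, 0.0465]
tool_rot: [180.0, 0.0, -13.1]
force: [0.7, -0.6, -0.1]
grip_width: 0.0312
grasp_force: 0.0
```

```bash
python3 - <<'E'
from plan import *
plan((.3934,-.199,.047,-13.2,1,0),(.3934,-.199,.145,-13.2,1,2),(.35,-.47,.145,-13.2,1,2),(.35,-.47,.0425,-13.2,1,3))
E
```

```text
1 x [0.0, -0.0, -0.0, 0, 0, 0.0, 1]
  -> [ 0.3934 -0.199   0.047 ] -13.13
5 x [0.0, -0.0, -0.98, 0, 0, 0.0, 1]
  -> [ 0.3934 -0.199   0.145 ] -13.13
3 x [0.07, 0.99, 0.0, 0, 0, np.float64(0.0), 1]
3 x [0.07, 0.99, -0.0, 0, 0, np.float64(0.0), 1]
4 x [0.053, 0.757, -0.0, 0, 0, np.float64(0.0), 1]
  -> [ 0.35  -0.47   0.145] -13.13
3 x [0.0, 0.0, 0.99, 0, 0, np.float64(0.0), 1]
4 x [0.0, 0.0, 0.035, 0, 0, np.float64(0.0), 1]
  -> [ 0.35   -0.47    0.0425] -13.13
```

Call:
jog_arm([
  [[0, 0, 0, 0, 0, 0, 1], [0, 0, 0, 0, 0, 0, 1], [0, 0, 0, 0, 0, 0, 1], [0, 0, 0, 0, 0, 0, 1], [0, 0, 0, 0, 0, 0, 1]],
])

```text
time_s: 3.4
tool_pos: [0.3932, -0.1989, 0.0465]
tool_rot: [180.0, -0.0, -13.1]
force: [0.0, 0.1, -0.6]
grip_width: 0.011
grasp_force: 20.0
```

Call:
jog_arm([
  [[0, 0, -0.2, 0, 0, 0, 1], [0, 0, -0.6, 0, 0, 0, 1], [0, 0, -0.98, 0, 0, 0, 1], [0, 0, -0.98, 0, 0, 0, 1], [0, 0, -0.98, 0, 0, 0, 1]],
])

```text
time_s: 3.9
tool_pos: [0.3935, -0.1991, 0.1451]
tool_rot: [179.9, -0.1, -13.1]
force: [0.0, 0.2, -1.2]
grip_width: 0.0108
grasp_force: 20.0
```

Call:
jog_arm([
  [[0.02, 0.3, 0, 0, 0, 0, 1], [0.05, 0.65, 0, 0, 0, 0, 1], [0.07, 0.99, 0, 0, 0, 0, 1]],
])

```text
time_s: 4.2
tool_pos: [0.3763, -0.2971, 0.1427]
tool_rot: [-179.9, 0.2, -13.1]
force: [0.1, -0.9, -0.4]
grip_width: 0.0106
grasp_force: 20.0
```

Call:
jog_arm([
  [[0.02, 0.35, 0, 0, 0, 0, 1], [0.05, 0.7, 0, 0, 0, 0, 1], [0.07, 0.99, 0, 0, 0, 0, 1]],
])

```text
time_s: 4.5
tool_pos: [0.3601, -0.3959, 0.1422]
tool_rot: [-179.9, 0.2, -13.2]
force: [-0.2, -0.5, -0.4]
grip_width: 0.0108
grasp_force: 20.0
```

Call:
jog_arm([
  [[0.02, 0.3, 0, 0, 0, 0, 1], [0.04, 0.55, 0, 0, 0, 0, 1], [0.053, 0.757, 0, 0, 0, 0, 1], [0.053, 0.757, 0, 0, 0, 0, 1], [0.053, 0.757, 0, 0, 0, 0, 1]],
])

```text
time_s: 5.0
tool_pos: [0.3491, -0.4685, 0.1425]
tool_rot: [-179.8, 0.2, -13.2]
force: [0.6, 0.2, -0.2]
grip_width: 0.0108
grasp_force: 20.0
```

```bash
python3 - <<'E'
from plan import *
im,_=snap('side','pics/s2.png'); im2,_=snap('top','pics/t2.png'); print(env.get_obs()['tool_pos'])
a=cv2.resize(im[90:230,250:430,::-1],None,fx=2.2,fy=2.2); b=cv2.resize(im2[130:270,280:460,::-1],None,fx=2.2,fy=2.2); cv2.imwrite('pics/m2.png',np.hstack([a,b]))
E
```

```text
[ 0.3501541  -0.46789985  0.14340055]
```

View pics/m2.png

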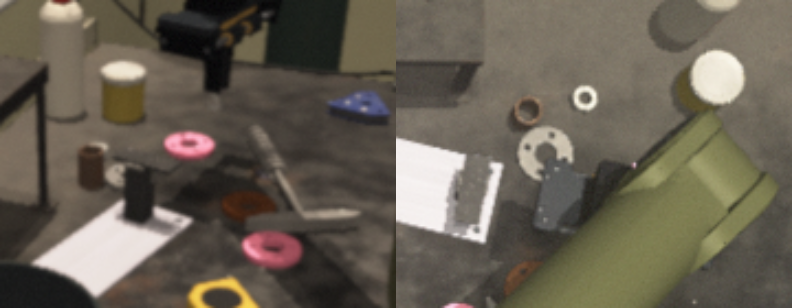

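The bolt hangs gripped under the fingers, at about (215,100) in the left panel. The plate is clear, and the weldment and the parking spot look fine. Lowering it there.

Call:
jog_arm([
  [[0, 0, 0.4, 0, 0, 0, 1], [0, 0, 0.75, 0, 0, 0, 1], [0, 0, 0.93, 0, 0, 0, 1], [0, 0, 0.99, 0, 0, 0, 1], [0, 0, 0.99, 0, 0, 0, 1]],
])

```text
time_s: 5.6
tool_pos: [0.35, -0.4685, 0.045]
tool_rot: [-179.9, 0.1, -13.1]
force: [0.0, -0.3, -0.6]
grip_width: 0.0108
grasp_force: 20.0
```

Call:
jog_arm([
  [[0, 0, 0.02, 0, 0, 0, 1], [0, 0, 0.035, 0, 0, 0, 1], [0, 0, 0.035, 0, 0, 0, 1], [0, 0, 0.035, 0, 0, 0, 1]],
])

```text
time_s: 6.0
tool_pos: [0.3501, -0.4701, 0.0427]
tool_rot: [180.0, -0.0, -13.1]
force: [0.1, 1.4, 0.3]
grip_width: 0.0108
grasp_force: 20.0
```

Call:
jog_arm([
  [[0, 0, 0.01, 0, 0, 0, 1], [0, 0, 0.02, 0, 0, 0, 1], [0, 0, 0.02, 0, 0, 0, 1], [0, 0, 0.02, 0, 0, 0, 1]],
])

```text
time_s: 6.4
tool_pos: [0.35, -0.47, 0.0405]
tool_rot: [180.0, -0.0, -13.1]
force: [-0.3, 0.6, 3.4]
grip_width: 0.0108
grasp_force: 20.0
```

Call:
jog_arm([
  [[0, 0, 0, 0, 0, 0, 0.8], [0, 0, 0, 0, 0, 0, 0.6], [0, 0, 0, 0, 0, 0, 0.4], [0, 0, 0, 0, 0, 0, 0.4], [0, 0, 0, 0, 0, 0, 0.4]],
])

```text
time_s: 6.9
tool_pos: [0.3498, -0.4697, 0.0399]
tool_rot: [-180.0, 0.0, -13.1]
force: [0.6, -0.6, 1.3]
grip_width: 0.0417
grasp_force: 0.0
```

```bash
python3 - <<'E'
from plan import *
json.dump(dict(p=[.35,-.47,.0405],yaw=-13.13,g=.4),open(F,'w'))
plan((.35,-.47,.138,-13.13,.4,1),(.4441,-.4208,.1,80,0,2),(.4441,-.4208,.0165,80,0,2))
E
```

```text
4 x [0.0, 0.0, -0.975, 0, 0, -0.0, 0.4]
  -> [ 0.35  -0.47   0.138] -13.13
5 x [0.346, -0.298, 0.163, 0, 0, -0.222, 0]
5 x [0.455, -0.006, 0.163, 0, 0, -0.222, 0]
4 x [0.116, 0.095, 0.054, 0, 0, -0.073, 0]
  -> [ 0.4441 -0.4209  0.1   ] 79.93
4 x [0.0, -0.0, 0.835, 0, 0, -0.0, 0]
  -> [ 0.4441 -0.4209  0.0165] 79.93
```

Call:
jog_arm([
  [[0, 0, -0.3, 0, 0, 0, 0.4], [0, 0, -0.7, 0, 0, 0, 0.4], [0, 0, -0.975, 0, 0, 0, 0.4], [0, 0, -0.975, 0, 0, 0, 0.4]],
])

```text
time_s: 7.3
tool_pos: [0.3519, -0.4722, 0.1425]
tool_rot: [179.7, -0.4, -13.1]
force: [-0.1, -0.1, 0.4]
grip_width: 0.0522
grasp_force: 0.0
```

Call:
jog_arm([
  [[0.346, -0.298, 0.163, 0, 0, -0.222, 0], [0.346, -0.298, 0.163, 0, 0, -0.222, 0], [0.346, -0.298, 0.163, 0, 0, -0.222, 0], [0.346, -0.298, 0.163, 0, 0, -0.222, 0], [0.346, -0.298, 0.163, 0, 0, -0.222, 0]],
])

```text
time_s: 7.8
tool_pos: [0.3899, -0.4481, 0.1201]
tool_rot: [-179.9, 0.0, 27.1]
force: [0.8, -0.8, 0.7]
grip_width: 0.0827
grasp_force: 0.0
```

Call:
jog_arm([
  [[0.455, -0.006, 0.163, 0, 0, -0.222, 0], [0.455, -0.006, 0.163, 0, 0, -0.222, 0], [0.455, -0.006, 0.163, 0, 0, -0.222, 0], [0.455, -0.006, 0.163, 0, 0, -0.222, 0], [0.455, -0.006, 0.163, 0, 0, -0.222, 0]],
])

```text
time_s: 8.3
tool_pos: [0.4303, -0.427, 0.1037]
tool_rot: [-179.9, -0.0, 67.1]
force: [-1.4, 0.2, -0.1]
grip_width: 0.0872
grasp_force: 0.0
```

Call:
jog_arm([
  [[0.116, 0.095, 0.054, 0, 0, -0.073, 0], [0.116, 0.095, 0.054, 0, 0, -0.073, 0], [0.116, 0.095, 0.054, 0, 0, -0.073, 0], [0.116, 0.095, 0.054, 0, 0, -0.073, 0]],
])

```text
time_s: 8.7
tool_pos: [0.4434, -0.4206, 0.0989]
tool_rot: [-179.9, -0.0, 79.8]
force: [-0.5, 0.3, 0.3]
grip_width: 0.087
grasp_force: 0.0
```

```bash
python3 - <<'E'
from plan import *
im,_=snap('side','pics/s3.png'); im2,_=snap('top','pics/t3.png'); print(env.get_obs()['tool_pos'])
a=cv2.resize(im[90:230,250:430,::-1],None,fx=2.2,fy=2.2); b=cv2.resize(im2[130:270,280:460,::-1],None,fx=2.2,fy=2.2); cv2.imwrite('pics/m3.png',np.hstack([a,b]))
E
```

```text
[ 0.44347184 -0.42084642  0.09927518]
```

View pics/m3.png

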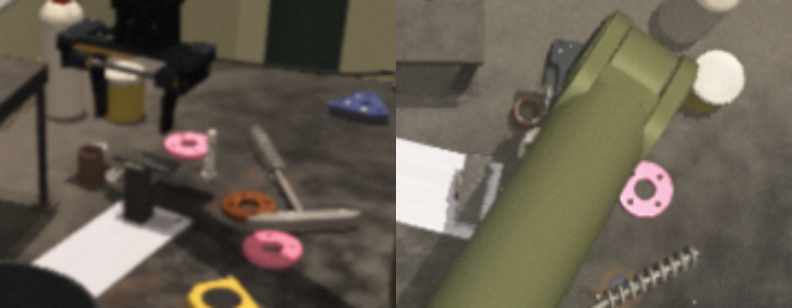

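The bolt stands parked, at about (212,150) in the left panel, and the gripper is above the flange. Descending.

Call:
jog_arm([
  [[0, 0, 0.4, 0, 0, 0, 0], [0, 0, 0.65, 0, 0, 0, 0], [0, 0, 0.78, 0, 0, 0, 0], [0, 0, 0.82, 0, 0, 0, 0], [0, 0, 0.835, 0, 0, 0, 0]],
])

```text
time_s: 9.3
tool_pos: [0.4442, -0.4209, 0.0164]
tool_rot: [180.0, 0.0, 79.9]
force: [-0.2, -0.4, -0.3]
grip_width: 0.087
grasp_force: 0.0
```

Call:
jog_arm([
  [[0, 0, 0, 0, 0, 0, 0.3], [0, 0, 0, 0, 0, 0, 0.6], [0, 0, 0, 0, 0, 0, 1], [0, 0, 0, 0, 0, 0, 1], [0, 0, 0, 0, 0, 0, 1]],
], grip_force=40)

```text
time_s: 9.8
tool_pos: [0.4445, -0.4211, 0.0169]
tool_rot: [179.9, 0.1, 79.9]
force: [0.7, 0.5, 2.5]
grip_width: 0.0647
grasp_force: 40.0
```

```bash
python3 - <<'E'
from plan import *
s=load(); s['g']=1; json.dump(s,open(F,'w'))
plan((.4441,-.4208,.1141,79.93,1,2),(.4441,-.4208,.155,79.93,1,0),(.4216,-.1972,.15,-13.2,1,2),(.4216,-.1972,.06,-13.2,1,2))
E
```

```text
5 x [0.0, -0.0, -0.976, 0, 0, -0.0, 1]
  -> [ 0.4441 -0.4209  0.1141] 79.93
1 x [0.0, -0.0, -0.409, 0, 0, -0.0, 1]
  -> [ 0.4441 -0.4209  0.155 ] 79.93
5 x [0.929, -0.263, 0.021, 0, 0, 0.222, 1]
5 x [0.542, -0.798, 0.022, 0, 0, 0.222, 1]
4 x [-0.031, -0.316, 0.007, 0, 0, 0.073, 1]
  -> [ 0.4216 -0.1972  0.15  ] -13.13
4 x [-0.0, -0.0, 0.9, 0, 0, 0.0, 1]
  -> [ 0.4216 -0.1972  0.06  ] -13.13
```

Call:
jog_arm([
  [[0, 0, -0.1, 0, 0, 0, 1], [0, 0, -0.3, 0, 0, 0, 1], [0, 0, -0.6, 0, 0, 0, 1], [0, 0, -0.976, 0, 0, 0, 1], [0, 0, -0.976, 0, 0, 0, 1]],
])

```text
time_s: 10.3
tool_pos: [0.4466, -0.4227, 0.1196]
tool_rot: [179.6, 0.3, 79.9]
force: [1.1, 0.3, -2.1]
grip_width: 0.0646
grasp_force: 40.0
```

Call:
jog_arm([
  [[0, 0, -0.409, 0, 0, 0, 1], [0, 0, -0.409, 0, 0, 0, 1]],
])

```text
time_s: 10.5
tool_pos: [0.446, -0.4222, 0.1591]
tool_rot: [179.6, 0.3, 79.9]
force: [1.2, -0.9, -1.3]
grip_width: 0.0649
grasp_force: 40.0
```

```bash
python3 - <<'E'
from plan import *
im,_=snap('side','pics/s4.png'); o=env.get_obs();print(o['tool_pos'],o['force'],o['wrist_torque'])
a=cv2.resize(im[90:230,230:410,::-1],None,fx=4,fy=4,interpolation=cv2.INTER_CUBIC); cv2.imwrite('pics/m4.png',a)
E
```

```text
[ 0.44501492 -0.42145864  0.15665359] [ 0.52701189 -0.71088481 -2.89517824] [ 0.05220459 -0.12838997  0.0438289 ]
```

View pics/m4.png

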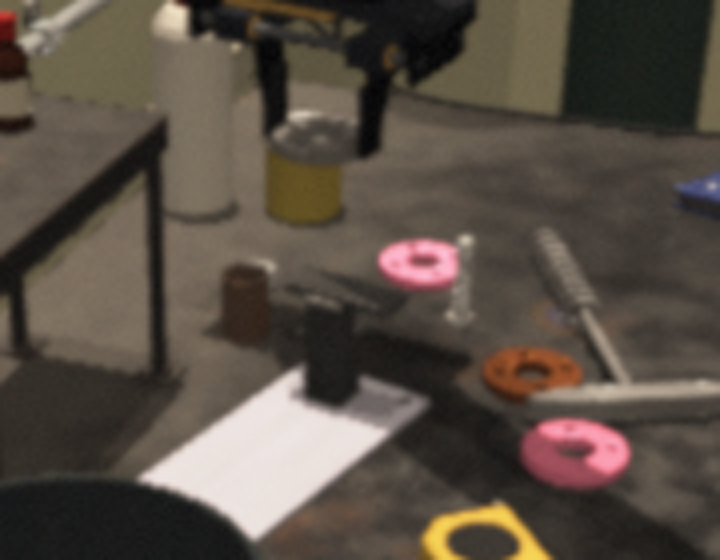

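The flange is held level at the fingertips, at about (315,130) in the crop, and the force reads about 2.4 N, which matches its weight. Carrying it to the plate centre.

Call:
jog_arm([
  [[0.2, -0.05, 0.021, 0, 0, 0.045, 1], [0.45, -0.12, 0.021, 0, 0, 0.09, 1], [0.7, -0.2, 0.021, 0, 0, 0.135, 1], [0.929, -0.263, 0.021, 0, 0, 0.18, 1], [0.929, -0.263, 0.021, 0, 0, 0.222, 1]],
])

```text
time_s: 11.05
tool_pos: [0.4335, -0.3196, 0.1503]
tool_rot: [-179.7, 0.0, 39.9]
force: [0.7, -0.9, -2.5]
grip_width: 0.0652
grasp_force: 40.0
```

Call:
jog_arm([
  [[0.12, -0.18, 0.022, 0, 0, 0.045, 1], [0.25, -0.36, 0.022, 0, 0, 0.09, 1], [0.4, -0.55, 0.022, 0, 0, 0.135, 1], [0.542, -0.798, 0.022, 0, 0, 0.18, 1], [0.542, -0.798, 0.022, 0, 0, 0.222, 1]],
])

```text
time_s: 11.55
tool_pos: [0.4231, -0.2236, 0.1481]
tool_rot: [-179.8, 0.2, -0.0]
force: [1.1, 0.1, -2.6]
grip_width: 0.065
grasp_force: 40.0
```

Call:
jog_arm([
  [[-0.015, -0.16, 0.007, 0, 0, 0.04, 1], [-0.031, -0.316, 0.007, 0, 0, 0.073, 1], [-0.031, -0.316, 0.007, 0, 0, 0.073, 1], [-0.031, -0.316, 0.007, 0, 0, 0.073, 1]],
])

```text
time_s: 11.95
tool_pos: [0.4207, -0.1971, 0.1485]
tool_rot: [180.0, 0.1, -13.0]
force: [-0.1, -0.4, -2.3]
grip_width: 0.0648
grasp_force: 40.0
```

Call:
jog_arm([
  [[0, 0, 0.3, 0, 0, 0, 1], [0, 0, 0.6, 0, 0, 0, 1], [0, 0, 0.9, 0, 0, 0, 1], [0, 0, 0.9, 0, 0, 0, 1], [0, 0, 0.9, 0, 0, 0, 1]],
])

```text
time_s: 12.45
tool_pos: [0.4211, -0.1975, 0.0594]
tool_rot: [-180.0, 0.1, -13.1]
force: [-0.2, 1.0, -1.1]
grip_width: 0.0646
grasp_force: 40.0
```

```bash
python3 - <<'E'
from plan import *
im,_=snap('side','pics/s5.png'); im2,_=snap('top','pics/t5.png');o=env.get_obs();print(o['tool_pos'],o['force'],o['wrist_torque'])
a=cv2.resize(im[130:240,220:350,::-1],None,fx=3,fy=3,interpolation=cv2.INTER_CUBIC);b=cv2.resize(im2[150:260,200:330,::-1],None,fx=3,fy=3,interpolation=cv2.INTER_CUBIC); cv2.imwrite('pics/m5.png',np.hstack([a,b]))
E
```

```text
[ 0.42268787 -0.19795665  0.06103607] [-0.79254617 -1.17890224 -1.96353539] [0.01655653 0.01224931 0.01320287]
```

View pics/m5.png

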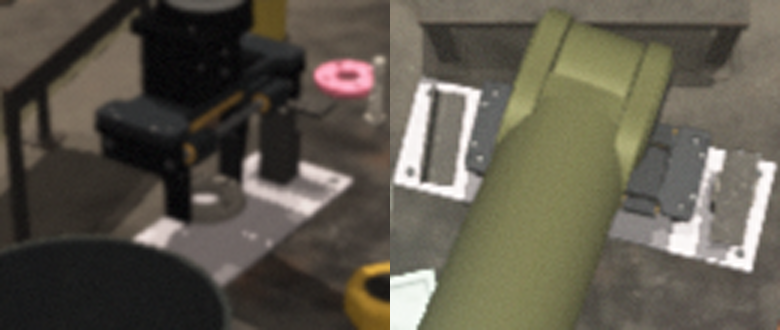

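The flange is level above the plate, and the gripper's body clears the weldment and the table. Lowering to TCP z ≈ 0.022.

Call:
jog_arm([
  [[0, 0, 0.2, 0, 0, 0, 1], [0, 0, 0.3, 0, 0, 0, 1], [0, 0, 0.34, 0, 0, 0, 1], [0, 0, 0.36, 0, 0, 0, 1], [0, 0, 0.36, 0, 0, 0, 1]],
])

```text
time_s: 13.05
tool_pos: [0.4218, -0.1971, 0.0239]
tool_rot: [180.0, -0.0, -13.1]
force: [-0.8, 1.5, -2.6]
grip_width: 0.0646
grasp_force: 40.0
```

Call:
jog_arm([
  [[0, 0, 0.01, 0, 0, 0, 1], [0, 0, 0.018, 0, 0, 0, 1], [0, 0, 0.018, 0, 0, 0, 1], [0, 0, 0.018, 0, 0, 0, 1]],
])

```text
time_s: 13.45
tool_pos: [0.4221, -0.1973, 0.0228]
tool_rot: [180.0, -0.1, -13.1]
force: [-2.1, 0.7, 5.6]
grip_width: 0.0648
grasp_force: 40.0
```

Contact felt. Releasing gently and retreating.

Call:
jog_arm([
  [[0, 0, 0, 0, 0, 0, 0.2], [0, 0, 0, 0, 0, 0, 0.12], [0, 0, 0, 0, 0, 0, 0.1], [0, 0, 0, 0, 0, 0, 0.1], [0, 0, 0, 0, 0, 0, 0.1]],
])

```text
time_s: 13.95
tool_pos: [0.4215, -0.197, 0.0217]
tool_rot: [180.0, -0.0, -13.1]
force: [-1.2, 0.0, -0.3]
grip_width: 0.0777
grasp_force: 0.0
```

Call:
jog_arm([
  [[0, 0, -0.1, 0, 0, 0, 0.1], [0, 0, -0.4, 0, 0, 0, 0.1], [0, 0, -0.8, 0, 0, 0, 0.1], [0, 0, -0.99, 0, 0, 0, 0.1]],
])

```text
time_s: 14.35
tool_pos: [0.4232, -0.1975, 0.1246]
tool_rot: [179.9, -0.3, -13.1]
force: [0.2, 0.3, 0.5]
grip_width: 0.0783
grasp_force: 0.0
```

```bash
python3 - <<'E'
from plan import *
json.dump(dict(p=[.4216,-.1972,.1212],yaw=-13.13,g=.1),open(F,'w'))
# pipe: go above
plan((.4216,-.1972,.17,-13.13,0.1,0),(.4909,-.3936,.17,-25,0,2))
E
```

```text
2 x [0.0, 0.0, -0.488, 0, 0, -0.0, 0.1]
  -> [ 0.4216 -0.1972  0.17  ] -13.13
3 x [0.632, 0.99, -0.0, 0, 0, np.float64(0.037), 0]
4 x [0.574, 0.703, -0.0, 0, 0, np.float64(0.029), 0]
  -> [ 0.4909 -0.3936  0.17  ] -25.01
```

```bash
python3 - <<'E'
from plan import *
json.dump(dict(p=[.4216,-.1972,.1219],yaw=-13.13,g=.1),open(F,'w'))
plan((.4216,-.1972,.18,-13.13,0,0),(.4909,-.3936,.18,90,0,2))
E
```

```text
2 x [0.0, 0.0, -0.581, 0, 0, -0.0, 0]
  -> [ 0.4216 -0.1972  0.18  ] -13.13
5 x [0.435, 0.681, 0.0, 0, 0, -0.222, 0]
5 x [-0.104, 0.8, 0.0, 0, 0, -0.222, 0]
5 x [-0.344, 0.317, 0.0, 0, 0, -0.129, 0]
  -> [ 0.4909 -0.3936  0.18  ] 90.01
```

Call:
jog_arm([
  [[0, 0, -0.3, 0, 0, 0, 0], [0, 0, -0.581, 0, 0, 0, 0], [0, 0, -0.581, 0, 0, 0, 0]],
])

```text
time_s: 14.65
tool_pos: [0.424, -0.198, 0.1836]
tool_rot: [179.8, -0.5, -13.1]
force: [0.4, -0.6, 0.9]
grip_width: 0.0864
grasp_force: 0.0
```

Call:
jog_arm([
  [[0.435, 0.681, 0, 0, 0, -0.222, 0], [0.435, 0.681, 0, 0, 0, -0.222, 0], [0.435, 0.681, 0, 0, 0, -0.222, 0], [0.435, 0.681, 0, 0, 0, -0.222, 0], [0.435, 0.681, 0, 0, 0, -0.222, 0]],
])

```text
time_s: 15.15
tool_pos: [0.4481, -0.2731, 0.1784]
tool_rot: [-179.9, 0.0, 27.1]
force: [0.3, 0.0, -0.2]
grip_width: 0.087
grasp_force: 0.0
```

Call:
jog_arm([
  [[-0.104, 0.8, 0, 0, 0, -0.222, 0], [-0.104, 0.8, 0, 0, 0, -0.222, 0], [-0.104, 0.8, 0, 0, 0, -0.222, 0], [-0.104, 0.8, 0, 0, 0, -0.222, 0], [-0.104, 0.8, 0, 0, 0, -0.222, 0]],
])

```text
time_s: 15.65
tool_pos: [0.4749, -0.3491, 0.1782]
tool_rot: [-179.9, -0.0, 67.1]
force: [0.5, -0.3, 0.6]
grip_width: 0.087
grasp_force: 0.0
```

Call:
jog_arm([
  [[-0.344, 0.317, 0, 0, 0, -0.129, 0], [-0.344, 0.317, 0, 0, 0, -0.129, 0], [-0.344, 0.317, 0, 0, 0, -0.129, 0], [-0.344, 0.317, 0, 0, 0, -0.129, 0], [-0.344, 0.317, 0, 0, 0, -0.129, 0]],
])

```text
time_s: 16.15
tool_pos: [0.4906, -0.3931, 0.1786]
tool_rot: [-180.0, -0.0, 89.9]
force: [-0.2, -0.1, 0.5]
grip_width: 0.0869
grasp_force: 0.0
```

```bash
python3 - <<'E'
from plan import *
im,_=snap('side','pics/s6.png'); im2,_=snap('top','pics/t6.png');o=env.get_obs();print(o['tool_pos'],o['qpos'])
a=cv2.resize(im[150:240,240:340,::-1],None,fx=4,fy=4,interpolation=cv2.INTER_CUBIC);b=cv2.resize(im2[160:250,200:300,::-1],None,fx=4,fy=4,interpolation=cv2.INTER_CUBIC); cv2.imwrite('pics/m6.png',np.hstack([a,b]))
E
```

```text
[ 0.49069976 -0.3930977   0.17892084] [ 58.29390249  19.8650684  -27.41477595  89.93155155   9.45328606
  72.51069357  29.35217453]
```

View pics/m6.png

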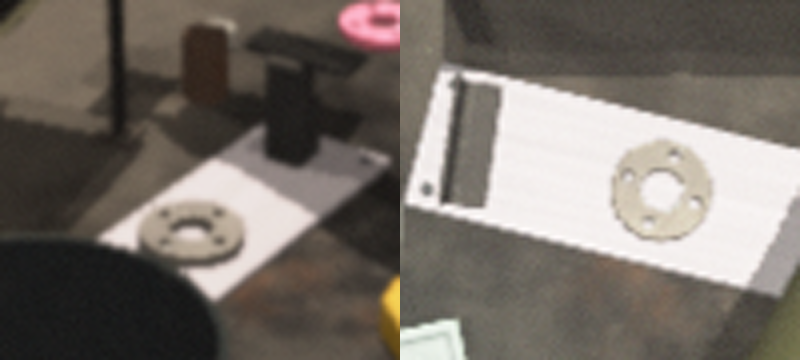

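```bash
python3 - <<'E'
from plan import *
im=cv2.imread('pics/t6.png'); hsv=cv2.cvtColor(im,cv2.COLOR_BGR2HSV)
r=hsv[180:235,240:292]; S=r[...,1].astype(int);V=r[...,2].astype(int)
lab=cv2.cvtColor(im,cv2.COLOR_BGR2LAB)[180:235,240:292].astype(int)
m=((V<232)&(lab[...,2]>131)).astype(np.uint8)
n,l,s,c=cv2.connectedComponentsWithStats(m); k=1+s[1:,4].argmax(); 
h=cv2.convexHull(max(cv2.findContours((l==k).astype(np.uint8),0,1)[0],key=cv2.contourArea))[:,0]
e=cv2.fitEllipse(h); print(e, s[k]); 
for nm,(u,v) in dict(fit=np.array(e[0])+[240,180],hand=(265.0,207.1)).items(): print(nm,(u,v),at('top',u,v,.016))
print('side',at('side',240+(190.5+.5)/4-.5,150+(229+.5)/4-.5,.016))
# plate edges, top0: subpixel from lines fitted to gradient, long edges & ends
im0=cv2.imread('pics/top0.png'); g=cv2.cvtColor(im0,cv2.COLOR_BGR2GRAY).astype(float)
C=np.array([.4216,-.1972]); u=np.array([.2282,.9736]); w=np.array([u[1],-u[0]])
from scipy.ndimage import map_coordinates
def edge(p,dirn,span=.015):
    t=np.arange(-span,span,.0005); q=np.array([proj('top',(*(p+dirn*x),.006)) for x in t]); f=map_coordinates(g,[q[:,1],q[:,0]],order=1)
    lo,hi=np.median(f[-12:]),np.median(f[:12]); 
    i=np.where((f-(lo+hi)/2)<0)[0]; return t[i[0]] if len(i) and hi-lo>50 else np.nan
for sgn in(1,-1):
    for a in(-.08,-.05,-.02,0.02,.05,.08): print('long',sgn,a,round(edge(C+a*u+sgn*.05*w,sgn*w)*1e3,1),end=' ')
    print()
    for b in(-.035,-.015,.0,.015,.035): print('end',sgn,b,round(edge(C+b*w+sgn*.165*u,sgn*u,.01)*1e3,1),end=' ')
    print()
E
```

```text
((-22.996017456054688, -1.9372429847717285), (4.398398399353027, 42.28392791748047), 0.0) [  0   0  52  16 478]
fit (np.float64(217.0039825439453), np.float64(178.06275701522827)) [ 0.4997312  -0.06856559  0.016     ]
hand (265.0, 207.1) [ 0.421533   -0.19769495  0.016     ]
side [ 0.42285047 -0.19348837  0.016     ]
long 1 -0.08 0.0 long 1 -0.05 0.0 long 1 -0.02 0.5 long 1 0.02 1.5 long 1 0.05 1.0 long 1 0.08 1.5 
end 1 -0.035 -10.0 end 1 -0.015 1.0 end 1 0.0 1.0 end 1 0.015 0.5 end 1 0.035 1.5 
long -1 -0.08 1.0 long -1 -0.05 0.5 long -1 -0.02 -0.5 long -1 0.02 0.0 long -1 0.05 -0.5 long -1 0.08 -1.5 
end -1 -0.035 -1.0 end -1 -0.015 -0.5 end -1 0.0 -0.5 end -1 0.015 -1.0 end -1 0.035 0.0
```

The flange lies flat at the plate centre, about 1 mm off in the top view (right panel (261,190)). Now the pipe.

```bash
python3 - <<'E'
from plan import *
print(at('side',240+206/4-.5,150+30.5/4-.5,.05))
plan((.4909,-.3936,.09,90,0,2),(.4909,-.3936,.035,90,0,2))
E
```

```text
[ 0.49365752 -0.39670937  0.05      ]
4 x [-0.0, 0.0, 0.9, 0, 0, 0.0, 0]
  -> [ 0.4909 -0.3936  0.09  ] 90.01
4 x [-0.0, 0.0, 0.55, 0, 0, 0.0, 0]
  -> [ 0.4909 -0.3936  0.035 ] 90.01
```

Call:
jog_arm([
  [[0, 0, 0.4, 0, 0, 0, 0], [0, 0, 0.75, 0, 0, 0, 0], [0, 0, 0.9, 0, 0, 0, 0], [0, 0, 0.9, 0, 0, 0, 0]],
])

```text
time_s: 16.65
tool_pos: [0.4893, -0.3922, 0.0866]
tool_rot: [-179.8, -0.2, 90.0]
force: [-0.2, -0.0, 0.4]
grip_width: 0.0871
grasp_force: 0.0
```

Call:
jog_arm([
  [[0, 0, 0.25, 0, 0, 0, 0], [0, 0, 0.45, 0, 0, 0, 0], [0, 0, 0.55, 0, 0, 0, 0], [0, 0, 0.55, 0, 0, 0, 0]],
])

```text
time_s: 17.05
tool_pos: [0.4907, -0.3934, 0.0339]
tool_rot: [-180.0, -0.0, 90.0]
force: [0.3, -0.1, -0.2]
grip_width: 0.0869
grasp_force: 0.0
```

Call:
jog_arm([
  [[0, 0, 0, 0, 0, 0, 0.4], [0, 0, 0, 0, 0, 0, 1], [0, 0, 0, 0, 0, 0, 1], [0, 0, 0, 0, 0, 0, 1], [0, 0, 0, 0, 0, 0, 1]],
], grip_force=25)

```text
time_s: 17.55
tool_pos: [0.4909, -0.3935, 0.0342]
tool_rot: [180.0, 0.0, 90.0]
force: [-0.5, 0.3, 0.6]
grip_width: 0.0552
grasp_force: 0.0
```

Call:
jog_arm([
  [[0, 0, 0, 0, 0, 0, 1], [0, 0, 0, 0, 0, 0, 1], [0, 0, 0, 0, 0, 0, 1], [0, 0, 0, 0, 0, 0, 1]],
])

```text
time_s: 17.95
tool_pos: [0.4909, -0.3934, 0.0339]
tool_rot: [180.0, 0.0, 90.0]
force: [0.6, 0.1, 0.7]
grip_width: 0.0337
grasp_force: 25.0
```

```bash
python3 - <<'E'
from plan import *
s=load(); s['g']=1; json.dump(s,open(F,'w'))
plan((.4909,-.3936,.133,90,1,2),(.4217,-.1973,.133,166.8,1,2),(.4217,-.1973,.055,166.8,1,2))
E
```

```text
5 x [-0.0, 0.0, -0.98, 0, 0, 0.0, 1]
  -> [ 0.4909 -0.3936  0.133 ] 90.01
5 x [0.99, -0.349, -0.0, 0, 0, np.float64(-0.215), 1]
5 x [0.974, 0.341, 0.0, 0, 0, np.float64(-0.212), 1]
  -> [ 0.4217 -0.1973  0.133 ] 166.87
4 x [-0.0, -0.0, 0.78, 0, 0, np.float64(0.0), 1]
  -> [ 0.4217 -0.1973  0.055 ] 166.87
```

Call:
jog_arm([
  [[0, 0, -0.1, 0, 0, 0, 1], [0, 0, -0.3, 0, 0, 0, 1], [0, 0, -0.6, 0, 0, 0, 1], [0, 0, -0.9, 0, 0, 0, 1], [0, 0, -0.98, 0, 0, 0, 1]],
])

```text
time_s: 18.45
tool_pos: [0.4925, -0.3945, 0.1361]
tool_rot: [179.7, 0.2, 90.0]
force: [0.4, -0.2, -1.0]
grip_width: 0.0333
grasp_force: 25.0
```

Call:
jog_arm([
  [[0, 0, -0.3, 0, 0, 0, 1], [0, 0, -0.5, 0, 0, 0, 1], [0, 0, -0.5, 0, 0, 0, 1], [0, 0, -0.5, 0, 0, 0, 1]],
])

```text
time_s: 18.85
tool_pos: [0.4903, -0.3932, 0.1808]
tool_rot: [-179.9, -0.0, 90.0]
force: [-0.5, 0.3, -1.8]
grip_width: 0.0335
grasp_force: 25.0
```

```bash
python3 - <<'E'
from plan import *
im,_=snap('side','pics/s7.png');o=env.get_obs();print(o['tool_pos'],o['force'])
a=cv2.resize(im[90:230,230:360,::-1],None,fx=4,fy=4,interpolation=cv2.INTER_CUBIC); cv2.imwrite('pics/m7.png',a)
d=np.load('pics/top0.npy'); P=pts('top',d); w=P[100:175,200:335]; q=w[(w[...,2]>.21)&(w[...,2]<.5)]; print('on table',q.min(0),q.max(0))
json.dump(dict(p=[.4909,-.3936,.183],yaw=90.01,g=1),open(F,'w'))
plan((.4217,-.1973,.183,166.8,1,2),(.4217,-.1973,.09,166.8,1,2),(.4217,-.1973,.0515,166.8,1,2))
E
```

```text
[ 0.4898564  -0.39287943  0.17998094] [ 0.30938849  0.51351942 -1.70459217]
on table [ 0.58806489 -0.28390953  0.21018479] [ 0.62196072 -0.13848618  0.26804835]
5 x [0.99, -0.349, -0.0, 0, 0, np.float64(-0.215), 1]
5 x [0.974, 0.341, 0.0, 0, 0, np.float64(-0.212), 1]
  -> [ 0.4217 -0.1973  0.183 ] 166.87
4 x [-0.0, -0.0, 0.93, 0, 0, np.float64(0.0), 1]
  -> [ 0.4217 -0.1973  0.09  ] 166.87
3 x [-0.0, -0.0, 0.385, 0, 0, np.float64(0.0), 1]
  -> [ 0.4217 -0.1973  0.0515] 166.87
```

View pics/m7.png

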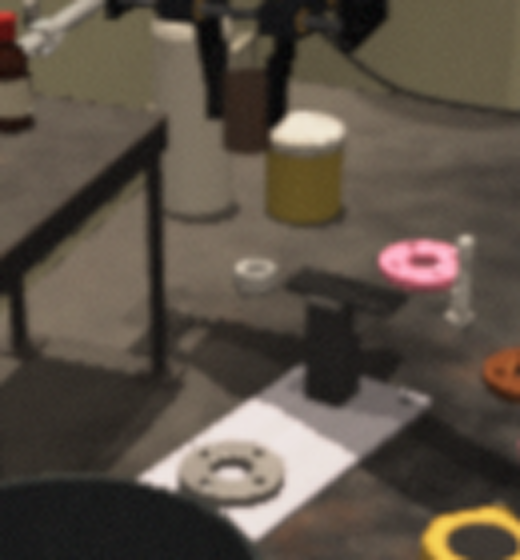

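The pipe is held upright at (245,110) in the crop, and the bottles on the table clear the path. Carrying it over the flange.

Call:
jog_arm([
  [[0.25, -0.09, 0, 0, 0, -0.045, 1], [0.5, -0.18, 0, 0, 0, -0.09, 1], [0.75, -0.26, 0, 0, 0, -0.135, 1], [0.99, -0.349, 0, 0, 0, -0.175, 1], [0.99, -0.349, 0, 0, 0, -0.215, 1]],
])

```text
time_s: 19.4
tool_pos: [0.4544, -0.2899, 0.1798]
tool_rot: [-179.9, -0.3, 129.2]
force: [0.6, -0.0, -1.7]
grip_width: 0.0331
grasp_force: 25.0
```

Call:
jog_arm([
  [[0.25, 0.09, 0, 0, 0, -0.045, 1], [0.5, 0.18, 0, 0, 0, -0.09, 1], [0.75, 0.26, 0, 0, 0, -0.135, 1], [0.974, 0.341, 0, 0, 0, -0.175, 1], [0.974, 0.341, 0, 0, 0, -0.212, 1]],
])

```text
time_s: 19.9
tool_pos: [0.4197, -0.1935, 0.18]
tool_rot: [180.0, -0.2, 167.4]
force: [0.3, -0.1, -2.1]
grip_width: 0.0332
grasp_force: 25.0
```

Call:
jog_arm([
  [[0, 0, 0.3, 0, 0, 0, 1], [0, 0, 0.6, 0, 0, 0, 1], [0, 0, 0.93, 0, 0, 0, 1], [0, 0, 0.93, 0, 0, 0, 1], [0, 0, 0.93, 0, 0, 0, 1]],
])

```text
time_s: 20.4
tool_pos: [0.4207, -0.1964, 0.0881]
tool_rot: [179.9, -0.1, 166.9]
force: [0.5, -0.3, -0.8]
grip_width: 0.0335
grasp_force: 25.0
```

Call:
jog_arm([
  [[0, 0, 0.2, 0, 0, 0, 1], [0, 0, 0.33, 0, 0, 0, 1], [0, 0, 0.37, 0, 0, 0, 1], [0, 0, 0.37, 0, 0, 0, 1], [0, 0, 0.37, 0, 0, 0, 1]],
])

```text
time_s: 20.9
tool_pos: [0.4221, -0.1973, 0.0526]
tool_rot: [-180.0, 0.1, 166.9]
force: [-0.4, -0.8, -0.4]
grip_width: 0.0333
grasp_force: 25.0
```

```bash
python3 - <<'E'
from plan import *
im,_=snap('side','pics/s8.png');o=env.get_obs();print(o['tool_pos'],o['force'],o['qpos'][-1])
a=cv2.resize(im[150:220,230:330,::-1],None,fx=6,fy=6,interpolation=cv2.INTER_CUBIC); cv2.imwrite('pics/m8.png',a)
E
```

```text
[ 0.42214172 -0.1973519   0.05265041] [-1.26376246  0.13902002 -1.59037762] 92.3085029883978
```

View pics/m8.png

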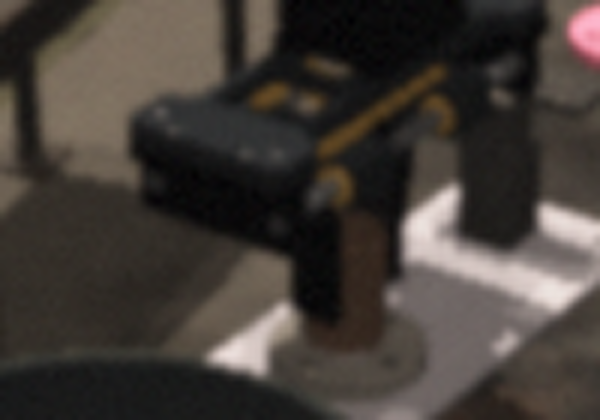

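The pipe hangs just above the flange and is centred: pipe about x 343, flange about x 349, which is roughly 1–2 mm. Seating and releasing it.

Call:
jog_arm([
  [[0, 0, 0.01, 0, 0, 0, 1], [0, 0, 0.02, 0, 0, 0, 1], [0, 0, 0.028, 0, 0, 0, 1], [0, 0, 0.028, 0, 0, 0, 1], [0, 0, 0.028, 0, 0, 0, 1]],
])

```text
time_s: 21.45
tool_pos: [0.4218, -0.1972, 0.0498]
tool_rot: [-180.0, 0.0, 166.9]
force: [-1.4, 0.5, 4.7]
grip_width: 0.0335
grasp_force: 25.0
```

Call:
jog_arm([
  [[0, 0, 0, 0, 0, 0, 0.6], [0, 0, 0, 0, 0, 0, 0.5], [0, 0, 0, 0, 0, 0, 0.4], [0, 0, 0, 0, 0, 0, 0.4], [0, 0, 0, 0, 0, 0, 0.4]],
])

```text
time_s: 21.95
tool_pos: [0.4215, -0.197, 0.0489]
tool_rot: [180.0, -0.0, 166.9]
force: [-0.3, 0.2, -0.8]
grip_width: 0.0508
grasp_force: 0.0
```

Call:
jog_arm([
  [[0, 0, -0.15, 0, 0, 0, 0.4], [0, 0, -0.5, 0, 0, 0, 0.4], [0, 0, -0.9, 0, 0, 0, 0.4], [0, 0, -0.99, 0, 0, 0, 0.4]],
])

```text
time_s: 22.35
tool_pos: [0.4241, -0.198, 0.1521]
tool_rot: [-179.8, 0.4, 166.9]
force: [1.3, -0.5, 0.6]
grip_width: 0.0523
grasp_force: 0.0
```

Call:
jog_arm([
  [[0, 0, -0.338, 0, 0, 0, 0.1], [0, 0, -0.338, 0, 0, 0, 0.1], [0, 0, -0.338, 0, 0, 0, 0]],
])

```text
time_s: 22.65
tool_pos: [0.4216, -0.1972, 0.1819]
tool_rot: [-180.0, 0.0, 166.9]
force: [-0.8, -0.1, -0.9]
grip_width: 0.0689
grasp_force: 0.0
```

```bash
python3 - <<'E'
from plan import *
json.dump(dict(p=[.4217,-.1973,.183],yaw=166.87,g=0),open(F,'w'))
print(env.get_obs()['tool_pos'])
plan((.5132,-.4697,.183,90,0,2),(.5132,-.4697,.09,90,0,2),(.5132,-.4697,.0165,90,0,2))
E
```

```text
[ 0.42164953 -0.19724339  0.18191261]
4 x [-0.611, -0.99, -0.0, 0, 0, np.float64(0.173), 0]
4 x [-0.99, -0.508, -0.0, 0, 0, np.float64(0.165), 0]
4 x [-0.597, 0.027, 0.0, 0, 0, np.float64(0.089), 0]
  -> [ 0.5132 -0.4697  0.183 ] 90.01
4 x [0.0, -0.0, 0.93, 0, 0, np.float64(0.0), 0]
  -> [ 0.5132 -0.4697  0.09  ] 90.01
4 x [0.0, -0.0, 0.735, 0, 0, np.float64(0.0), 0]
  -> [ 0.5132 -0.4697  0.0165] 90.01
```

```bash
python3 - <<'E'
from plan import *
from scipy.ndimage import map_coordinates
for f in('top0','t1','t2','t6'):
    g=cv2.cvtColor(cv2.imread(f'pics/{f}.png'),cv2.COLOR_BGR2GRAY).astype(float)
    for z in(.016,):
        c=np.array([.5132,-.4697])
        for it in range(3):
            th=np.radians(np.arange(0,360,3)); rr=[]
            for t in th:
                s=np.arange(.009,.026,.0003); q=np.array([proj('top',(c[0]+a*np.cos(t),c[1]+a*np.sin(t),z)) for a in s])
                v=map_coordinates(g,[q[:,1],q[:,0]],order=3); k=np.median(v[-15:]); h=np.where(v>(v.max()+k)/2)[0]; rr.append(s[h[-1]] if len(h) else np.nan)
            rr=np.array(rr); ok=~np.isnan(rr); H=np.mean(rr[ok]*np.exp(-1j*th[ok])); c=c+2*np.array([H.real,-H.imag])
        h6=np.mean(rr[ok]*np.exp(-6j*th[ok])); print(f,c.round(4),'r',rr[ok].mean().round(4),'h6',abs(h6)*1e3,'corner deg',np.degrees(-np.angle(h6))/6)
E
```

```text
Traceback (most recent call last):
  File "h.py", line 16, in proj
    K,k1,o,M=cam(n); c=M.T@(np.array(P)-o); s=c[:2]/c[2]; s=s*(1+k1*(s@s))
             ~~~^^^
  File "h.py", line 5, in cam
    i=env.camera_info(n); K=np.array(i["camera_matrix"]); o=np.array(i["origin"]); q=np.array(i["orientation"],float)
ValueError: time passes only in moves, steps and waits
```

Call:
jog_arm([
  [[-0.611, -0.99, 0, 0, 0, 0.173, 0], [-0.611, -0.99, 0, 0, 0, 0.173, 0], [-0.611, -0.99, 0, 0, 0, 0.173, 0], [-0.611, -0.99, 0, 0, 0, 0.173, 0]],
])

```text
time_s: 23.05
tool_pos: [0.4575, -0.3102, 0.1791]
tool_rot: [180.0, -0.2, 135.2]
force: [0.8, 0.5, -0.0]
grip_width: 0.0867
grasp_force: 0.0
```

Call:
jog_arm([
  [[-0.99, -0.508, 0, 0, 0, 0.165, 0], [-0.99, -0.508, 0, 0, 0, 0.165, 0], [-0.99, -0.508, 0, 0, 0, 0.165, 0], [-0.99, -0.508, 0, 0, 0, 0.165, 0]],
])

```text
time_s: 23.45
tool_pos: [0.4928, -0.415, 0.1783]
tool_rot: [-179.9, -0.2, 105.6]
force: [0.7, 0.6, 0.4]
grip_width: 0.0868
grasp_force: 0.0
```

Call:
jog_arm([
  [[-0.597, 0.027, 0, 0, 0, 0.089, 0], [-0.597, 0.027, 0, 0, 0, 0.089, 0], [-0.597, 0.027, 0, 0, 0, 0.089, 0], [-0.597, 0.027, 0, 0, 0, 0.089, 0]],
])

```text
time_s: 23.85
tool_pos: [0.5128, -0.4681, 0.1799]
tool_rot: [-179.9, -0.2, 90.2]
force: [0.6, 0.9, 0.7]
grip_width: 0.087
grasp_force: 0.0
```

```bash
python3 - <<'E'
from plan import *
from scipy.ndimage import map_coordinates
im2,_=snap('top','pics/t9.png'); im,_=snap('side','pics/s9.png');o=env.get_obs();print(o['tool_pos'])
a=cv2.resize(im2[175:235,225:305,::-1],None,fx=5,fy=5,interpolation=cv2.INTER_CUBIC);b=cv2.resize(im[160:220,250:330,::-1],None,fx=5,fy=5,interpolation=cv2.INTER_CUBIC)
cv2.imwrite('pics/m9.png',np.hstack([a,b]))
for nm,P in dict(rim=(.4217,-.1973,.066),fl=(.4217,-.1973,.016)).items(): print(nm,[((np.array(proj(n,P))-o+.5)*5-.5).round(1) for n,o in(('top',[225,175]),('side',[250,160]))])
E
```

```text
[ 0.51329475 -0.46773779  0.18133044]
rim [array([201.9, 149.6]), array([193. , 147.3])]
fl [array([201.3, 162.2]), array([193.2, 233.1])]
```

View pics/m9.png

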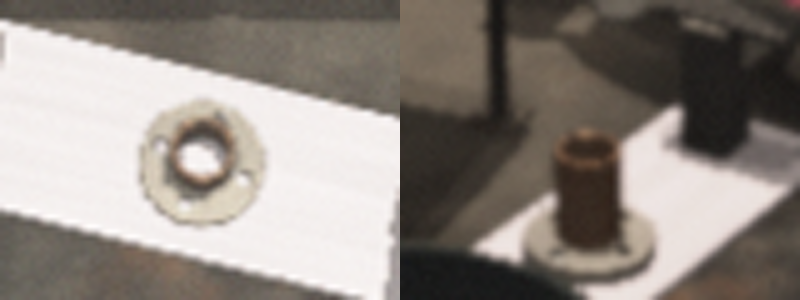

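The pipe stands centred on the flange. The rim is at (203,152) against an expected (203.6,149) for concentric, so it is within 2 mm. The angle script overlapped the moves, so I'll rerun it alone.

```bash
cat > nut.py <<'E'
from plan import *
from scipy.ndimage import map_coordinates
def nut(f,c,z=.016):
    g=cv2.cvtColor(cv2.imread(f'pics/{f}.png'),cv2.COLOR_BGR2GRAY).astype(float); c=np.array(c)
    th=np.radians(np.arange(0,360,3)); s=np.arange(.009,.024,.0003)
    for it in range(3):
        rr=[]
        for t in th:
            q=np.array([proj('top',(c[0]+a*np.cos(t),c[1]+a*np.sin(t),z)) for a in s])
            v=map_coordinates(g,[q[:,1],q[:,0]],order=3); k=np.median(v[-12:]); h=np.where(v>(v.max()+k)/2)[0]; rr.append(s[h[-1]] if len(h) else np.nan)
        rr=np.array(rr); ok=~np.isnan(rr); H=np.mean(rr[ok]*np.exp(-1j*th[ok])); c=c+2*np.array([H.real,-H.imag])
    h6=np.mean(rr[ok]*np.exp(-6j*th[ok])); print(f,c.round(4),'r',rr[ok].mean().round(4),'h6',round(abs(h6)*1e3,2),'corner deg',round(np.degrees(-np.angle(h6))/6,1))
E
python3 - <<'E'
from nut import *
for f in('top0','t1','t2'): nut(f,(.5132,-.4697))
E
```

```text
Traceback (most recent call last):
  File "nut.py", line 9, in nut
    q=np.array([proj('top',(c[0]+a*np.cos(t),c[1]+a*np.sin(t),z)) for a in s])
                ~~~~^^^^^^^^^^^^^^^^^^^^^^^^^^^^^^^^^^^^^^^^^^^^^
  File "h.py", line 16, in proj
    K,k1,o,M=cam(n); c=M.T@(np.array(P)-o); s=c[:2]/c[2]; s=s*(1+k1*(s@s))
             ~~~^^^
  File "h.py", line 5, in cam
    i=env.camera_info(n); K=np.array(i["camera_matrix"]); o=np.array(i["origin"]); q=np.array(i["orientation"],float)
ValueError: time passes only in moves, steps and waits
```

Too many camera_info calls; I'll cache the result.

```bash
sed -i 's/^def cam(n)/from functools import lru_cache\n@lru_cache\ndef cam(n)/' h.py; python3 - <<'E'
from nut import *
for f in('top0','t1','t2'): nut(f,(.5132,-.4697))
E
```

```text
top0 [ 0.5129 -0.4698] r 0.0148 h6 0.06 corner deg 12.3
t1 [ 0.5129 -0.4698] r 0.015 h6 0.08 corner deg 12.7
t2 [ 0.5129 -0.4698] r 0.0148 h6 0.07 corner deg 12.0
```

```bash
python3 - <<'E'
from plan import *
json.dump(dict(p=[.5132,-.4697,.183],yaw=90.01,g=0),open(F,'w'))
plan((.513,-.4697,.09,72,0,2),(.513,-.4697,.0165,72,0,2))
E
```

```text
5 x [0.0, -0.002, 0.93, 0, 0, 0.1, 0]
  -> [ 0.513  -0.4697  0.09  ] 72.01
4 x [0.0, -0.0, 0.735, 0, 0, 0.0, 0]
  -> [ 0.513  -0.4697  0.0165] 72.01
```

Call:
jog_arm([
  [[0, 0, 0.4, 0, 0, 0.04, 0], [0, 0, 0.8, 0, 0, 0.08, 0], [0, -0.002, 0.93, 0, 0, 0.1, 0], [0, -0.002, 0.93, 0, 0, 0.1, 0], [0, -0.002, 0.93, 0, 0, 0.1, 0]],
])

```text
time_s: 24.45
tool_pos: [0.5134, -0.469, 0.0899]
tool_rot: [179.9, 0.0, 72.2]
force: [0.1, 0.6, -0.2]
grip_width: 0.0871
grasp_force: 0.0
```

Call:
jog_arm([
  [[0, 0, 0.4, 0, 0, 0, 0.3], [0, 0, 0.6, 0, 0, 0, 0.3], [0, 0, 0.7, 0, 0, 0, 0.3], [0, 0, 0.735, 0, 0, 0, 0.3], [0, 0, 0.735, 0, 0, 0, 0.3]],
])

```text
time_s: 24.95
tool_pos: [0.5137, -0.47, 0.0167]
tool_rot: [179.9, 0.0, 72.0]
force: [1.5, 0.9, 0.1]
grip_width: 0.0619
grasp_force: 0.0
```

Call:
jog_arm([
  [[0, 0, 0, 0, 0, 0, 0.5], [0, 0, 0, 0, 0, 0, 0.7], [0, 0, 0, 0, 0, 0, 1], [0, 0, 0, 0, 0, 0, 1], [0, 0, 0, 0, 0, 0, 1]],
], grip_force=20)

```text
time_s: 25.45
tool_pos: [0.513, -0.4696, 0.0157]
tool_rot: [180.0, 0.0, 72.0]
force: [0.2, 0.3, 1.2]
grip_width: 0.0291
grasp_force: 20.0
```

Call:
jog_arm([
  [[0, 0, 0, 0, 0, 0, 1], [0, 0, 0, 0, 0, 0, 1], [0, 0, 0, 0, 0, 0, 1], [0, 0, 0, 0, 0, 0, 1]],
])

```text
time_s: 25.85
tool_pos: [0.513, -0.4696, 0.0156]
tool_rot: [180.0, 0.0, 72.0]
force: [-0.1, -0.5, 2.1]
grip_width: 0.0292
grasp_force: 20.0
```

```bash
python3 - <<'E'
from plan import *
s=load(); s['g']=1; json.dump(s,open(F,'w'))
plan((.513,-.4697,.1145,72,1,1),(.513,-.4697,.187,72,1,1),(.421,-.1974,.187,-13.2,1,2),(.421,-.1974,.0955,-13.2,1,2))
E
```

```text
4 x [0.0, -0.0, -0.98, 0, 0, 0.0, 1]
  -> [ 0.513  -0.4697  0.1145] 72.01
3 x [0.0, -0.0, -0.725, 0, 0, 0.0, 1]
  -> [ 0.513  -0.4697  0.187 ] 72.01
5 x [0.99, -0.737, -0.0, 0, 0, np.float64(0.203), 1]
4 x [0.299, -0.99, -0.0, 0, 0, np.float64(0.171), 1]
5 x [-0.146, -0.588, -0.0, 0, 0, np.float64(0.099), 1]
  -> [ 0.421  -0.1974  0.187 ] -13.13
4 x [-0.0, 0.0, 0.915, 0, 0, np.float64(0.0), 1]
  -> [ 0.421  -0.1974  0.0955] -13.13
```

Call:
jog_arm([
  [[0, 0, -0.15, 0, 0, 0, 1], [0, 0, -0.45, 0, 0, 0, 1], [0, 0, -0.8, 0, 0, 0, 1], [0, 0, -0.98, 0, 0, 0, 1]],
])

```text
time_s: 26.25
tool_pos: [0.5141, -0.4702, 0.1177]
tool_rot: [179.8, 0.1, 72.0]
force: [-0.3, -0.6, -0.5]
grip_width: 0.0291
grasp_force: 20.0
```

Call:
jog_arm([
  [[0, 0, -0.35, 0, 0, 0, 1], [0, 0, -0.65, 0, 0, 0, 1], [0, 0, -0.725, 0, 0, 0, 1], [0, 0, -0.725, 0, 0, 0, 1]],
])

```text
time_s: 26.65
tool_pos: [0.5135, -0.4698, 0.188]
tool_rot: [179.8, 0.1, 72.0]
force: [0.9, 0.8, -1.7]
grip_width: 0.0291
grasp_force: 20.0
```

Call:
jog_arm([
  [[0.25, -0.18, 0, 0, 0, 0.045, 1], [0.5, -0.36, 0, 0, 0, 0.09, 1], [0.75, -0.55, 0, 0, 0, 0.135, 1], [0.99, -0.737, 0, 0, 0, 0.18, 1], [0.99, -0.737, 0, 0, 0, 0.203, 1]],
])

```text
time_s: 27.15
tool_pos: [0.472, -0.3472, 0.1839]
tool_rot: [-179.7, 0.0, 35.5]
force: [0.3, 0.6, 0.3]
grip_width: 0.029
grasp_force: 20.0
```

Call:
jog_arm([
  [[0.08, -0.27, 0, 0, 0, 0.045, 1], [0.16, -0.52, 0, 0, 0, 0.09, 1], [0.24, -0.77, 0, 0, 0, 0.135, 1], [0.299, -0.99, 0, 0, 0, 0.171, 1], [0.299, -0.99, 0, 0, 0, 0.171, 1]],
])

```text
time_s: 27.65
tool_pos: [0.4387, -0.2509, 0.1841]
tool_rot: [-179.8, 0.2, 4.8]
force: [0.0, -0.1, -0.3]
grip_width: 0.0292
grasp_force: 20.0
```

Call:
jog_arm([
  [[-0.06, -0.25, 0, 0, 0, 0.045, 1], [-0.12, -0.48, 0, 0, 0, 0.09, 1], [-0.146, -0.588, 0, 0, 0, 0.099, 1], [-0.146, -0.588, 0, 0, 0, 0.099, 1], [-0.146, -0.588, 0, 0, 0, 0.099, 1]],
])

```text
time_s: 28.15
tool_pos: [0.4206, -0.1979, 0.1852]
tool_rot: [180.0, 0.0, -13.1]
force: [-0.2, -0.5, -0.1]
grip_width: 0.0294
grasp_force: 20.0
```

Call:
jog_arm([
  [[0, 0, 0.3, 0, 0, 0, 1], [0, 0, 0.6, 0, 0, 0, 1], [0, 0, 0.83, 0, 0, 0, 1], [0, 0, 0.915, 0, 0, 0, 1], [0, 0, 0.915, 0, 0, 0, 1]],
])

```text
time_s: 28.65
tool_pos: [0.42, -0.1975, 0.0931]
tool_rot: [-179.9, 0.2, -13.2]
force: [-0.1, 0.3, -0.2]
grip_width: 0.0294
grasp_force: 20.0
```

```bash
python3 - <<'E'
from plan import *
im,_=snap('side','pics/s10.png');o=env.get_obs();print(o['tool_pos'],o['force'],o['grip_width'])
a=cv2.resize(im[130:220,230:330,::-1],None,fx=6,fy=6,interpolation=cv2.INTER_CUBIC); cv2.imwrite('pics/m10.png',a)
E
```

```text
[ 0.42098408 -0.19774386  0.09430023] [ 0.28401838 -0.19812185  0.45092628] 0.029525769188739504
```

View pics/m10.png

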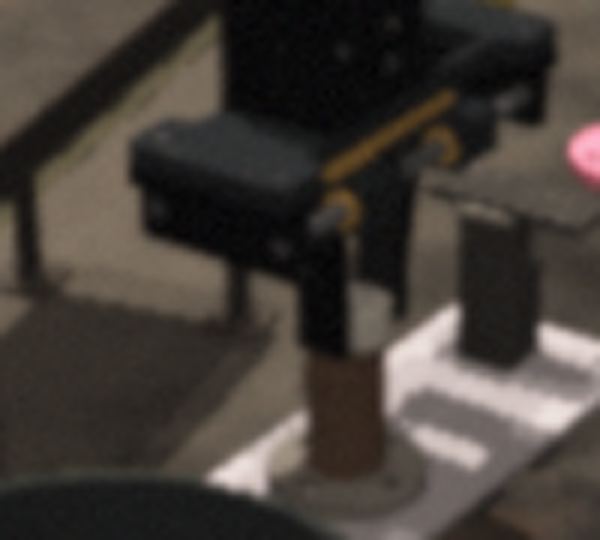

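```bash
python3 - <<'E'
from plan import *
def ext(c,r,z,n=64,ph=0):
    U=[(proj('side',(c[0]+r*np.cos(t+ph),c[1]+r*np.sin(t+ph),z))[0]-230+.5)*6-.5 for t in np.linspace(0,2*np.pi,n,endpoint=False)]; return round(min(U),1),round(max(U),1)
print('pipe pred',ext((.4217,-.1973),.017,.066),ext((.4217,-.1973),.017,.04),'flange',ext((.4217,-.1973),.034,.016))
print('nut pred',ext((.421,-.1977),.0173,.087,6,np.radians(-13.1)))
im=cv2.cvtColor(cv2.imread('pics/s10.png'),cv2.COLOR_BGR2LAB).astype(int)
for v in (179,181,183,185,195,200): print(v,[(u,*im[v,u]) for u in range(278,299)] if v<186 else [(u,*im[v,u]) for u in range(278,297)])
E
```

```text
pipe pred (np.float64(310.3), np.float64(392.9)) (np.float64(311.0), np.float64(392.6)) flange (np.float64(271.2), np.float64(432.6))
nut pred (np.float64(314.8), np.float64(391.7))
179 [(278, np.int64(96), np.int64(130), np.int64(137)), (279, np.int64(63), np.int64(129), np.int64(134)), (280, np.int64(23), np.int64(130), np.int64(129)), (281, np.int64(8), np.int64(128), np.int64(128)), (282, np.int64(7), np.int64(128), np.int64(127)), (283, np.int64(6), np.int64(130), np.int64(127)), (284, np.int64(5), np.int64(130), np.int64(127)), (285, np.int64(5), np.int64(130), np.int64(126)), (286, np.int64(8), np.int64(128), np.int64(128)), (287, np.int64(35), np.int64(128), np.int64(131)), (288, np.int64(76), np.int64(130), np.int64(131)), (289, np.int64(102), np.int64(130), np.int64(134)), (290, np.int64(106), np.int64(130), np.int64(134)), (291, np.int64(105), np.int64(129), np.int64(135)), (292, np.int64(108), np.int64(130), np.int64(134)), (293, np.int64(106), np.int64(130), np.int64(134)), (294, np.int64(89), np.int64(129), np.int64(134)), (295, np.int64(54), np.int64(130), np.int64(131
[... 4644 characters left out ...]
43), np.int64(133), np.int64(137)), (284, np.int64(43), np.int64(133), np.int64(137)), (285, np.int64(44), np.int64(132), np.int64(136)), (286, np.int64(43), np.int64(132), np.int64(137)), (287, np.int64(43), np.int64(133), np.int64(136)), (288, np.int64(45), np.int64(133), np.int64(137)), (289, np.int64(45), np.int64(135), np.int64(136)), (290, np.int64(42), np.int64(132), np.int64(137)), (291, np.int64(42), np.int64(133), np.int64(135)), (292, np.int64(43), np.int64(133), np.int64(136)), (293, np.int64(51), np.int64(133), np.int64(134)), (294, np.int64(84), np.int64(132), np.int64(132)), (295, np.int64(106), np.int64(131), np.int64(131)), (296, np.int64(121), np.int64(131), np.int64(130))]
```

```bash
python3 - <<'E'
from plan import *
from scipy.ndimage import map_coordinates
from scipy.optimize import least_squares
def grad_fit(f,cam,c,r,z,span=.007,drop=None):
    g=cv2.cvtColor(cv2.imread(f'pics/{f}.png'),cv2.COLOR_BGR2LAB)[...,0].astype(float); c=np.array(c,float)
    th=np.radians(np.arange(0,360,4)); s=np.arange(r-span,r+span,.0004)
    E=[]
    for t in th:
        q=np.array([proj(cam,(c[0]+a*np.cos(t),c[1]+a*np.sin(t),z)) for a in s]); v=map_coordinates(g,[q[:,1],q[:,0]],order=3)
        d=np.abs(np.gradient(cv2.GaussianBlur(v[None],(0,0),2)[0])); k=d.argmax()
        if d[k]>1 and 3<k<len(s)-4: E.append(c+s[k]*np.array([np.cos(t),np.sin(t)]))
    E=np.array(E); R_=least_squares(lambda p:np.hypot(*(E-p[:2]).T)-p[2],[*c,r],loss='soft_l1',f_scale=.0007); print(f,cam,z,R_.x.round(4),len(E),'rms',np.sqrt((R_.fun**2).mean()).round(5))
c=(.4217,-.1973)
grad_fit('t9','top',c,.034,.016); grad_fit('t9','top',c,.017,.066,.005); grad_fit('t6','top',c,.034,.016)
grad_fit('s9','side',c,.017,.066,.005); grad_fit('s6','side',c,.034,.016)
g=cv2.cvtColor(cv2.imread('pics/s9.png'),cv2.COLOR_BGR2LAB).astype(int)
# side rows on t9: pipe edges
def half(a,u0,u1):
    x=np.arange(u0,u1+1); lo,hi=a[u0:u0+2].mean(),a[u1-1:u1+1].mean(); y=a[u0:u1+1]; m=(lo+hi)/2
    for i in range(len(y)-1):
        if (y[i]-m)*(y[i+1]-m)<=0: return round(u0+i+(m-y[i])/(y[i+1]-y[i]+1e-9),2)
for v in(192,196,200,203): print(v,half(g[v,:,0],277,285),half(g[v,:,0],290,298))
for z in(.03,.04,.05): 
    U=[proj('side',(c[0]+.017*np.cos(t),c[1]+.017*np.sin(t),z)) for t in np.linspace(0,6.28,90)]; print(z,min(U),max(U))
grad_fit('top0','top',(.4441,-.4208),.034,.010); grad_fit('top0','top',(.4909,-.3936),.017,.05,.005)
E
```

```text
t9 top 0.016 [ 0.4205 -0.1972  0.0343] 90 rms 0.00135
t9 top 0.066 [ 0.4215 -0.1989  0.0156] 90 rms 0.00232
t6 top 0.016 [ 0.4204 -0.1972  0.0342] 90 rms 0.00141
s9 side 0.066 [ 0.4206 -0.1946  0.0162] 80 rms 0.00197
s6 side 0.016 [ 0.4221 -0.1939  0.0338] 86 rms 0.00146
192 279.55 293.66
196 280.55 293.59
200 281.21 293.72
203 280.08 294.73
0.03 (np.float64(281.45974149378503), np.float64(201.6492450136122)) (np.float64(294.99282728837795), np.float64(201.47578955163127))
0.04 (np.float64(281.4188517849444), np.float64(198.23743953238804)) (np.float64(295.01443001547), np.float64(198.06541431206733))
0.05 (np.float64(281.37754879440564), np.float64(194.7939315832038)) (np.float64(295.03624849599095), np.float64(194.62336912889234))
top0 top 0.01 [ 0.4441 -0.4202  0.0339] 90 rms 0.00064
top0 top 0.05 [ 0.4894 -0.3924  0.0151] 77 rms 0.00066
```

The pipe is within ~1 mm of the flange's centre. The nut looks about 2 mm towards −x of the pipe, so I'll shift it +1.5 mm while lowering.

Call:
jog_arm([
  [[0.015, 0, 0.04, 0, 0, 0, 1], [0.015, 0, 0.09, 0, 0, 0, 1], [0.015, 0, 0.115, 0, 0, 0, 1], [0.015, 0, 0.115, 0, 0, 0, 1], [0.015, 0, 0.115, 0, 0, 0, 1]],
])

```text
time_s: 29.2
tool_pos: [0.4224, -0.1975, 0.083]
tool_rot: [180.0, -0.0, -13.1]
force: [-0.4, -0.4, -0.8]
grip_width: 0.0294
grasp_force: 20.0
```

Call:
jog_arm([
  [[0, 0, 0.008, 0, 0, 0, 1], [0, 0, 0.016, 0, 0, 0, 1], [0, 0, 0.022, 0, 0, 0, 1], [0, 0, 0.022, 0, 0, 0, 1]],
])

```text
time_s: 29.6
tool_pos: [0.4226, -0.1976, 0.0815]
tool_rot: [180.0, -0.0, -13.1]
force: [-1.4, 0.8, 5.0]
grip_width: 0.0295
grasp_force: 20.0
```

Contact felt at 5 N. Releasing and retreating.

Call:
jog_arm([
  [[0, 0, 0, 0, 0, 0, 0.65], [0, 0, 0, 0, 0, 0, 0.55], [0, 0, 0, 0, 0, 0, 0.45], [0, 0, 0, 0, 0, 0, 0.45], [0, 0, 0, 0, 0, 0, 0.45]],
])

```text
time_s: 30.1
tool_pos: [0.4223, -0.1974, 0.0805]
tool_rot: [180.0, 0.0, -13.1]
force: [0.1, -0.8, 0.5]
grip_width: 0.0466
grasp_force: 0.0
```

Call:
jog_arm([
  [[0, 0, -0.1, 0, 0, 0, 0.45], [0, 0, -0.4, 0, 0, 0, 0.45], [0, 0, -0.8, 0, 0, 0, 0.45], [0, 0, -0.99, 0, 0, 0, 0.45], [0, 0, -0.99, 0, 0, 0, 0.45]],
])

```text
time_s: 30.6
tool_pos: [0.4246, -0.1984, 0.1837]
tool_rot: [179.9, -0.4, -13.1]
force: [-0.9, -0.1, 0.5]
grip_width: 0.0482
grasp_force: 0.0
```

```bash
python3 - <<'E'
from plan import *
json.dump(dict(p=[.4225,-.1977,.1808],yaw=-13.13,g=.45),open(F,'w')); print(env.get_obs()['tool_pos'])
plan((.35,-.47,.18,-13.2,.45,2),(.35,-.47,.0405,-13.2,.45,2))
E
```

```text
[ 0.42460072 -0.19840508  0.1837144 ]
3 x [-0.031, 0.99, 0.003, 0, 0, np.float64(0.0), 0.45]
3 x [-0.031, 0.99, 0.003, 0, 0, np.float64(0.0), 0.45]
4 x [-0.025, 0.837, 0.002, 0, 0, np.float64(0.0), 0.45]
  -> [ 0.35   -0.4701  0.18  ] -13.13
3 x [-0.0, -0.0, 0.99, 0, 0, np.float64(0.0), 0.45]
3 x [-0.0, -0.0, 0.405, 0, 0, np.float64(0.0), 0.45]
  -> [ 0.35   -0.4701  0.0405] -13.13
```

Call:
jog_arm([
  [[-0.031, 0.99, 0.003, 0, 0, 0, 0.45], [-0.031, 0.99, 0.003, 0, 0, 0, 0.45], [-0.031, 0.99, 0.003, 0, 0, 0, 0.45]],
])

```text
time_s: 30.9
tool_pos: [0.3931, -0.2998, 0.1786]
tool_rot: [179.8, 0.1, -13.7]
force: [0.5, 0.2, 0.1]
grip_width: 0.0479
grasp_force: 0.0
```

Call:
jog_arm([
  [[-0.031, 0.99, 0.003, 0, 0, 0, 0.45], [-0.031, 0.99, 0.003, 0, 0, 0, 0.45], [-0.031, 0.99, 0.003, 0, 0, 0, 0.45]],
])

```text
time_s: 31.2
tool_pos: [0.367, -0.3952, 0.178]
tool_rot: [179.9, 0.1, -13.7]
force: [-0.3, 0.2, -1.4]
grip_width: 0.0478
grasp_force: 0.0
```

Call:
jog_arm([
  [[-0.025, 0.837, 0.002, 0, 0, 0, 0.45], [-0.025, 0.837, 0.002, 0, 0, 0, 0.45], [-0.025, 0.837, 0.002, 0, 0, 0, 0.45], [-0.025, 0.837, 0.002, 0, 0, 0, 0.45]],
])

```text
time_s: 31.6
tool_pos: [0.3495, -0.4693, 0.1778]
tool_rot: [-179.9, 0.1, -13.2]
force: [0.5, 0.3, 0.6]
grip_width: 0.0479
grasp_force: 0.0
```

```bash
python3 - <<'E'
from plan import *
im2,_=snap('top','pics/t11.png'); im,_=snap('side','pics/s11.png');o=env.get_obs();print(o['tool_pos'])
a=cv2.resize(im2[175:235,225:305,::-1],None,fx=5,fy=5,interpolation=cv2.INTER_CUBIC);b=cv2.resize(im[130:220,250:370,::-1],None,fx=10/3,fy=10/3,interpolation=cv2.INTER_CUBIC)
cv2.imwrite('pics/m11.png',np.hstack([a,b]))
for z in(.082,.066,.016): print(z,((np.array(proj('top',(.4217,-.1977,z)))-[225,175]+.5)*5-.5).round(1))
E
```

```text
[ 0.35078459 -0.46799081  0.17830657]
0.082 [203.  145.4]
0.066 [202.7 149.6]
0.016 [202.  162.2]
```

View pics/m11.png

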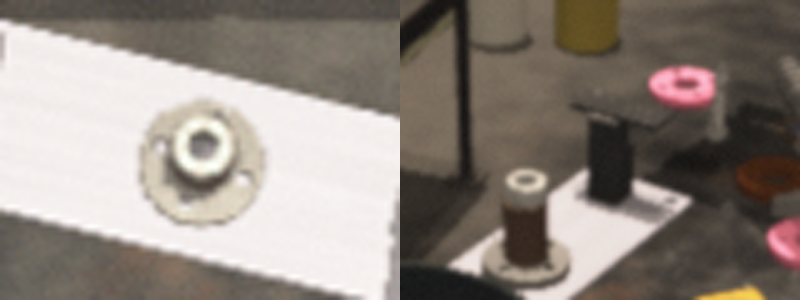

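The stack is up: nut flat on the pipe, top (203,146) against an expected (203,145), centred in both views. The bolt still stands at the parking spot. Fetching it.

Call:
jog_arm([
  [[0, 0, 0.4, 0, 0, 0, 0.45], [0, 0, 0.75, 0, 0, 0, 0.45], [0, 0, 0.99, 0, 0, 0, 0.45], [0, 0, 0.99, 0, 0, 0, 0.45]],
])

```text
time_s: 32.1
tool_pos: [0.3489, -0.4658, 0.0761]
tool_rot: [-179.7, 0.3, -13.0]
force: [-1.0, 0.0, -0.1]
grip_width: 0.0477
grasp_force: 0.0
```

Call:
jog_arm([
  [[0, 0, 0.2, 0, 0, 0, 0.45], [0, 0, 0.35, 0, 0, 0, 0.45], [0, 0, 0.405, 0, 0, 0, 0.45], [0, 0, 0.405, 0, 0, 0, 0.45]],
])

```text
time_s: 32.5
tool_pos: [0.3499, -0.4692, 0.0392]
tool_rot: [-180.0, 0.0, -13.1]
force: [-0.0, 0.1, -0.4]
grip_width: 0.0478
grasp_force: 0.0
```

Call:
jog_arm([
  [[0, 0, 0, 0, 0, 0, 0.7], [0, 0, 0, 0, 0, 0, 1], [0, 0, 0, 0, 0, 0, 1], [0, 0, 0, 0, 0, 0, 1], [0, 0, 0, 0, 0, 0, 1]],
], grip_force=20)

```text
time_s: 33.0
tool_pos: [0.3499, -0.47, 0.0396]
tool_rot: [180.0, -0.0, -13.1]
force: [0.6, 0.6, 1.1]
grip_width: 0.0161
grasp_force: 0.0
```

Call:
jog_arm([
  [[0, 0, 0, 0, 0, 0, 1], [0, 0, 0, 0, 0, 0, 1], [0, 0, 0, 0, 0, 0, 1]],
])

```text
time_s: 33.3
tool_pos: [0.3499, -0.4699, 0.0395]
tool_rot: [180.0, -0.0, -13.1]
force: [0.1, 0.1, 1.5]
grip_width: 0.011
grasp_force: 20.0
```

```bash
python3 - <<'E'
from plan import *
s=load(); s['g']=1; json.dump(s,open(F,'w'))
C=np.array([.4218,-.197]); u=np.array([.2282,.9736]); t=C+.0655*u; print(t, C+.13*u)
plan((.35,-.47,.1395,-13.2,1,1),(.35,-.47,.2,-13.2,1,1),(t[0],t[1],.2,-13.2,1,2),(t[0],t[1],.103,-13.2,1,2),(t[0],t[1],.0505,-13.2,1,2))
E
```

```text
[ 0.4367471 -0.1332292] [ 0.451466 -0.070432]
4 x [-0.0, -0.0, -0.99, 0, 0, 0.0, 1]
  -> [ 0.35   -0.4701  0.1395] -13.13
3 x [-0.0, -0.0, -0.605, 0, 0, 0.0, 1]
  -> [ 0.35   -0.4701  0.2   ] -13.13
3 x [0.023, -0.99, -0.0, 0, 0, np.float64(0.0), 1]
3 x [0.022, -0.99, -0.0, 0, 0, np.float64(0.0), 1]
3 x [0.023, -0.99, -0.0, 0, 0, np.float64(0.0), 1]
4 x [0.011, -0.507, -0.0, 0, 0, np.float64(0.0), 1]
  -> [ 0.4367 -0.1332  0.2   ] -13.13
5 x [0.0, -0.0, 0.97, 0, 0, np.float64(0.0), 1]
  -> [ 0.4367 -0.1332  0.103 ] -13.13
4 x [0.0, -0.0, 0.525, 0, 0, np.float64(0.0), 1]
  -> [ 0.4367 -0.1332  0.0505] -13.13
```

Call:
jog_arm([
  [[0, 0, -0.2, 0, 0, 0, 1], [0, 0, -0.6, 0, 0, 0, 1], [0, 0, -0.99, 0, 0, 0, 1], [0, 0, -0.99, 0, 0, 0, 1]],
])

```text
time_s: 33.7
tool_pos: [0.3524, -0.4729, 0.1445]
tool_rot: [179.6, -0.5, -13.1]
force: [0.1, -0.8, -0.5]
grip_width: 0.011
grasp_force: 20.0
```

Call:
jog_arm([
  [[0, 0, -0.3, 0, 0, 0, 1], [0, 0, -0.605, 0, 0, 0, 1], [0, 0, -0.605, 0, 0, 0, 1]],
])

```text
time_s: 34.0
tool_pos: [0.3514, -0.4717, 0.203]
tool_rot: [179.7, -0.3, -13.1]
force: [-0.4, -0.3, 0.3]
grip_width: 0.0111
grasp_force: 20.0
```

Call:
jog_arm([
  [[0.008, -0.35, 0, 0, 0, 0, 1], [0.016, -0.7, 0, 0, 0, 0, 1], [0.023, -0.99, 0, 0, 0, 0, 1]],
])

```text
time_s: 34.3
tool_pos: [0.3746, -0.3716, 0.1973]
tool_rot: [-179.9, 0.1, -13.1]
force: [0.3, -0.4, -0.3]
grip_width: 0.0109
grasp_force: 20.0
```

Call:
jog_arm([
  [[0.008, -0.35, 0, 0, 0, 0, 1], [0.016, -0.7, 0, 0, 0, 0, 1], [0.022, -0.99, 0, 0, 0, 0, 1]],
])

```text
time_s: 34.6
tool_pos: [0.3991, -0.2756, 0.1975]
tool_rot: [-179.9, 0.1, -13.1]
force: [1.0, 0.6, -0.8]
grip_width: 0.011
grasp_force: 20.0
```

Call:
jog_arm([
  [[0.008, -0.35, 0, 0, 0, 0, 1], [0.016, -0.7, 0, 0, 0, 0, 1], [0.023, -0.99, 0, 0, 0, 0, 1]],
])

```text
time_s: 34.9
tool_pos: [0.4237, -0.1798, 0.1976]
tool_rot: [-180.0, 0.1, -13.1]
force: [-0.4, 0.1, -0.2]
grip_width: 0.0111
grasp_force: 20.0
```

Call:
jog_arm([
  [[0.006, -0.3, 0, 0, 0, 0, 1], [0.011, -0.507, 0, 0, 0, 0, 1], [0.011, -0.507, 0, 0, 0, 0, 1], [0.011, -0.507, 0, 0, 0, 0, 1]],
])

```text
time_s: 35.3
tool_pos: [0.436, -0.1332, 0.198]
tool_rot: [180.0, 0.1, -13.1]
force: [-0.6, -1.2, -0.3]
grip_width: 0.011
grasp_force: 20.0
```

Call:
jog_arm([
  [[0, 0, 0.3, 0, 0, 0, 1], [0, 0, 0.6, 0, 0, 0, 1], [0, 0, 0.9, 0, 0, 0, 1], [0, 0, 0.97, 0, 0, 0, 1], [0, 0, 0.97, 0, 0, 0, 1]],
])

```text
time_s: 35.8
tool_pos: [0.4353, -0.1338, 0.1007]
tool_rot: [-180.0, 0.2, -13.2]
force: [-0.0, -0.2, -1.1]
grip_width: 0.0111
grasp_force: 20.0
```

```bash
python3 - <<'E'
from plan import *
im,_=snap('side','pics/s12.png');im2,_=snap('top','pics/t12.png');o=env.get_obs();print(o['tool_pos'],o['force'],o['grip_width'])
a=cv2.resize(im[120:220,220:330,::-1],None,fx=3.6,fy=3.6,interpolation=cv2.INTER_CUBIC);b=cv2.resize(im2[140:240,190:300,::-1],None,fx=3.6,fy=3.6,interpolation=cv2.INTER_CUBIC); cv2.imwrite('pics/m12.png',np.hstack([a,b]))
E
```

```text
[ 0.43730006 -0.13386404  0.10292385] [ 0.00244268 -0.6066083  -0.67302262] 0.01140434375474582
```

View pics/m12.png

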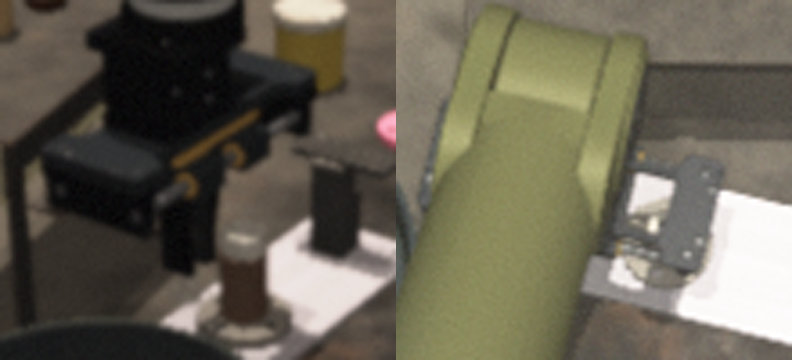

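```bash
python3 - <<'E'
from h import *
P=pts('top',np.load('pics/top0.npy')); w=P[165:260,105:215]; q=w[(w[...,2]>.095)&(w[...,2]<.135)]
C=np.array([.4367,-.1332]); u=np.array([.2282,.9736]); t=np.array([.9736,-.2282])
a=(q[:,:2]-C)@u; b=(q[:,:2]-C)@t
print(len(q), 'zmax',np.percentile(q[:,2],99))
m=np.abs(b)<.045; i=np.argsort(a[m])[:6]; print(np.c_[a[m],b[m],q[m][:,2]][i].round(3))
E
```

```text
871 zmax 0.11757261189780788
[[ 0.104 -0.042  0.109]
 [ 0.106 -0.043  0.111]
 [ 0.106 -0.041  0.115]
 [ 0.108 -0.038  0.108]
 [ 0.108 -0.044  0.114]
 [ 0.108 -0.034  0.113]]
```

Call:
jog_arm([
  [[0, 0, 0.2, 0, 0, 0, 1], [0, 0, 0.4, 0, 0, 0, 1], [0, 0, 0.51, 0, 0, 0, 1], [0, 0, 0.54, 0, 0, 0, 1], [0, 0, 0.54, 0, 0, 0, 1]],
])

```text
time_s: 36.4
tool_pos: [0.437, -0.1332, 0.0484]
tool_rot: [180.0, -0.0, -13.1]
force: [-0.6, 0.7, -0.5]
grip_width: 0.011
grasp_force: 20.0
```

Call:
jog_arm([
  [[0, 0, 0.01, 0, 0, 0, 1], [0, 0, 0.02, 0, 0, 0, 1], [0, 0, 0.025, 0, 0, 0, 1], [0, 0, 0.025, 0, 0, 0, 1]],
])

```text
time_s: 36.8
tool_pos: [0.4367, -0.1331, 0.0456]
tool_rot: [180.0, -0.0, -13.1]
force: [0.1, -0.7, -0.7]
grip_width: 0.0106
grasp_force: 20.0
```

Call:
jog_arm([
  [[0, 0, 0.005, 0, 0, 0, 1], [0, 0, 0.01, 0, 0, 0, 1], [0, 0, 0.01, 0, 0, 0, 1]],
])

```text
time_s: 37.1
tool_pos: [0.4369, -0.1331, 0.0454]
tool_rot: [180.0, -0.0, -13.1]
force: [-3.0, 1.0, 8.8]
grip_width: 0.0111
grasp_force: 20.0
```

Contact felt. Releasing and retreating.

Call:
jog_arm([
  [[0, 0, 0, 0, 0, 0, 0.85], [0, 0, 0, 0, 0, 0, 0.75], [0, 0, 0, 0, 0, 0, 0.65], [0, 0, 0, 0, 0, 0, 0.65], [0, 0, 0, 0, 0, 0, 0.65]],
])

```text
time_s: 37.6
tool_pos: [0.4365, -0.133, 0.0442]
tool_rot: [180.0, 0.0, -13.1]
force: [0.6, -0.6, -0.5]
grip_width: 0.029
grasp_force: 0.0
```

Call:
jog_arm([
  [[0, 0, -0.15, 0, 0, 0, 0.65], [0, 0, -0.5, 0, 0, 0, 0.65], [0, 0, -0.99, 0, 0, 0, 0.65], [0, 0, -0.99, 0, 0, 0, 0.65]],
])

```text
time_s: 38.0
tool_pos: [0.4409, -0.1342, 0.1494]
tool_rot: [179.9, -0.7, -13.1]
force: [0.8, 0.3, -0.5]
grip_width: 0.0302
grasp_force: 0.0
```

Call:
jog_arm([
  [[0, 0, -0.3, 0, 0, 0, 0.65], [0, 0, -0.6, 0, 0, 0, 0.65], [0, 0, -0.6, 0, 0, 0, 0.65]],
])

```text
time_s: 38.3
tool_pos: [0.4391, -0.1337, 0.2071]
tool_rot: [179.9, -0.4, -13.1]
force: [-0.3, -0.6, -0.2]
grip_width: 0.0306
grasp_force: 0.0
```

Call:
jog_arm([
  [[0, 0.5, 0, 0, 0, 0, 0.5], [0, 0.99, 0, 0, 0, 0, 0.5], [0, 0.99, 0, 0, 0, 0, 0.5]],
])

```text
time_s: 38.6
tool_pos: [0.411, -0.2362, 0.2021]
tool_rot: [179.9, 0.1, -13.7]
force: [-0.0, 0.8, -0.8]
grip_width: 0.0419
grasp_force: 0.0
```

Call:
jog_arm([
  [[0, 0.5, 0, 0, 0, 0, 0.5], [0, 0.99, 0, 0, 0, 0, 0.5], [0, 0.99, 0, 0, 0, 0, 0.5]],
])

```text
time_s: 38.9
tool_pos: [0.3879, -0.3324, 0.202]
tool_rot: [179.9, 0.1, -13.7]
force: [0.3, 1.0, -0.7]
grip_width: 0.0437
grasp_force: 0.0
```

Call:
jog_arm([
  [[0, 0.5, 0, 0, 0, 0, 0.5], [0, 0.99, 0, 0, 0, 0, 0.5], [0, 0.99, 0, 0, 0, 0, 0.5]],
])

```text
time_s: 39.2
tool_pos: [0.3649, -0.4284, 0.2018]
tool_rot: [179.8, 0.1, -13.7]
force: [-1.0, 0.3, -1.1]
grip_width: 0.0433
grasp_force: 0.0
```

```bash
python3 - <<'E'
from plan import *
im,_=snap('side','pics/s13.png');im2,_=snap('top','pics/t13.png');o=env.get_obs();print(o['tool_pos'],o['time_s'])
a=cv2.resize(im[130:220,240:330,::-1],None,fx=4.4,fy=4.4,interpolation=cv2.INTER_CUBIC);b=cv2.resize(im2[165:255,200:290,::-1],None,fx=4.4,fy=4.4,interpolation=cv2.INTER_CUBIC); cv2.imwrite('pics/m13.png',np.hstack([a,b]))
for z in(.073,.006): print(z,[((np.array(proj(n,(.4367,-.1332,z)))-o+.5)*4.4-.5).round(1) for n,o in(('top',[200,165]),('side',[240,130]))])
E
```

```text
[ 0.36848103 -0.42221324  0.20189255] 39.3
0.073 [array([177.8, 148.1]), array([143.1, 300.5])]
0.006 [array([182.1, 164.1]), array([145.6, 404. ])]
```

View pics/m13.png

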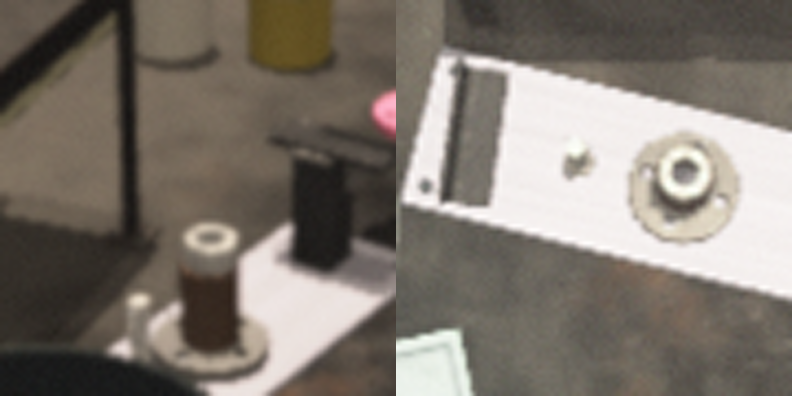

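The final views show everything in place. The bolt is upright, its top at (178,147) in the top panel against a predicted (178,148). The stack is concentric and level, and the weldment and angle iron have not moved. Handing in.

```bash
python3 -c "
from cell import env
print(env.sign_off())"
```

```text
the job is handed in; nothing more can be done
None
```

The jack stand is set out and handed in at about 39 s: flange at the plate centre, pipe and large nut centred on it, and the bolt on its head midway to the angle iron; the final pictures show each within about 2 mm of its mark. The bolt first stood where the flange had to go, so I parked it on the bench and stood it last.

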